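Pack the painter's touch-up kit in two layers

ROBOT

A 6-joint arm with a two-finger parallel gripper is mounted at the origin on the work surface; the furniture and walls round the work are solid. World frame = base frame: x ahead of the robot, y to its left, z up, the work surface at z = 0. Lengths are in mm, angles in rad, forces in N, time in s.
With the tool pointing down it reaches from about 375 to 925 mm from the base axis. Payload 5.7 kg.
Tool frame: the origin (TCP) lies at the very end of the fingers, on their centre line; the grasp point (between the pads) lies 19 mm behind it (arm.grip_depth is the z of the grasp point in the tool frame, in mm); z points along the fingers, y is the line along which they close (so a half turn about z gives the same grasp; the last joint's range is limited). The gripper opens to 88 mm and grips with 3 to 60 N. Pads are 20 mm wide; open, the fingers measure 115 mm over their backs; the gripper's body (75 mm by 178 mm) begins 61 mm behind the grasp point.
Start: joints at [-1.331, 0.359, 1.51, -0, 1.272, -0.115], TCP at [208.425, -562.602, 222.623] pointing down, gripper open.
Joint ranges: [-2.97, 2.97], [-1.01, 2.36], [0.21, 2.38], [-0.96, 4.11], [0.2, 2.71], [-2.98, 2.98]. Speed limits (rad/s): [2.39, 2.39, 3.14, 3.14, 3.14, 3.14].

INTERFACE

Orientations are given as a unit quaternion [x, y, z, w].
In Python, from bench import arm gives the robot as it stands.
- The arm moves only by the shell command python3 -m inch 'ROWS'. ROWS is JSON, a list of rows, each an object of numbers: "dx", "dy", "dz": the shift along the world's x, y, z in cm; "wx", "wy", "wz": the turn, a rotation vector about the world's x, y, z in rad; "jaw": the opening, from 0 (shut) to 1 (fully open). In form: [{"dx": .., "dy": .., "dz": .., "wx": .., "wy": .., "wz": .., "jaw": ..}, ...]. A call has 1 to 5 rows; each row is the pose to reach, as a shift and turn from the pose commanded when the call began; what a row does not reach only later rows make up. A row lasts 1/12 s, in which the tool goes at most 41.7 mm and 7.16 degrees, less where a joint would pass 70% of its speed; a pose out of reach is approached as far as the arm can. A call with a gripper value outside its range is refused whole. The fingers move at their own pace and stop on an object; the grip force is fixed at half the most. Time passes only in rows, so rows that repeat a pose let the fingers close. It gives the time, the measured TCP pose, the force, the opening and the grip force at its end, in the units of the state.
- arm.state(): the state, without advancing time (a new reading comes with each control period).
- arm.snapshot(name): name is "scene" or "side" or "wrist"; returns a dict with "image" (400x640x3 uint8, red, green, blue), "K" (3x3 intrinsics, pixels), "xyz" and "orientation" of the camera in the world; the wrist camera has in their place "mount" (4x4, takes a point from camera to tool coordinates, whose origin is the TCP and whose axes are the flange's). Camera axes: x right, y down, z forward; pixel columns grow to the right and rows downward; lengths in mm; the calibration is good to about 2 mm. The wrist camera is an equidistant fisheye: a pixel r from the principal point sees the ray r / f radians off the axis. A picture is of the moment at which its call begins: read the wrist's pose just before it. There is no depth.
- arm.hand_in(): hands the job in; it is judged then, once.
The state is a dict: "clock": time; "joint_positions": joint angles; "qd": joint speeds; "effort": joint torques, N m; "tcp_pos": TCP position; "tool_rot": TCP orientation; "contact_force": force on the tool from outside, world axes, zero at the start; "ft_torque": the same for the moment, N m; "opening": finger opening in mm; "finger_force": force on a finger pad.
Only numpy, scipy, OpenCV 4.12 (cv2) and the standard library are available. Lean on these libraries where they do the work, as an engineer would, in place of code of your own. Each camera call takes 0.05 s, during which the arm holds its last target. There are 200 camera calls.

TASK

Pack the touch-up kit into the wooden kit box: first stand the two closed pots in the two round wells in its bottom, then set the lift-out tray in over them so that it sits fully down on its rests, and only then lay the wide brush and the snap-off knife flat in the tray, lengthwise, one on each side of the tray's grip. The open pot without a lid and the narrow brush do not belong to the kit: leave them where they are.

Things in the scene. Friction and masses are not known exactly. Their poses are not given: they have to be found in the camera images.
- kit_box: Open plywood box, fixed, 153 (x) by 246 mm (y), long sides 80 mm, ends 117 mm high; inside 136 by 228 mm. Origin: centre of underside, z up. A bottom block, top z = 30 mm, has two round wells, 70 mm wide, at x = 0, y = -47 and +47 mm, floors at z = 8 mm. At each end (beyond y = -102 and +102 mm) a rest up to z = 72 mm carries the tray's underside.
- tray: Plywood tray, 124 (x) by 216 mm (y), 0.25 kg. Origin: centre of underside, z up. Floor top z = 5 mm, lip to 14 mm, inside 116 by 208 mm. Central dark grip 12 (x) by 60 mm (y), up to z = 41 mm: pinch it from above. Goes into the box lengthwise, either way round, 6 mm play. Lay tools 28 mm (x) off the middle, holding them 45 mm (y) from mid-length to pass the grip; open only a little.
- pot_a: Closed white pot with a white lid, 59 mm tall: body 54 mm in diameter, lid 58 mm in diameter from 46 to 59 mm height. Origin: centre of its underside; z up. Grip it round the lid. Same as pot_b; either goes in either well.
- pot_b: Closed white pot with a white lid, the same as pot_a: 59 mm tall, lid 58 mm in diameter. Origin: centre of its underside; z up.
- open_pot: Empty white pot without a lid, open at the top, 54 mm in diameter, 50 mm tall. Origin: centre of its underside. Does not belong to the kit.
- brush_wide: Wide flat brush, 186 mm long (y), blue handle, bristle head 42 mm wide (x). Lies on the bench. Origin: underside, middle of its length. Head from y = +36 to +93 mm, 8 mm thick; handle from y = -93 to +37 mm, 12 mm wide and 13 mm high. Grip it across the handle.
- knife: Snap-off knife with a yellow body, 165 mm long (y). Lies on the bench. Origin: underside, middle of its length. Body 20 mm wide (x), 12 mm high, y = -82 to +58 mm; thin blade on to y = +82 mm; thumb slide on top at y = -44 to -22 mm, up to 17 mm high. Grip it across the body.
- brush_narrow: Narrow flat brush lying on the bench, 206 mm long (y), red handle, bristle head only 23 mm wide (x). Origin: below the middle of its length. Does not belong to the kit.
Mind the look-alikes: they are no part of the job. Leave any red look-alike of the pot_b alone.

How it is judged (in metres and radians):
On the way, in this order (a step that is already met when the one before it is completed fails the run):
1. both closed pots stand in the wells of the box (x of pot_a in the frame of kit_box between -0.013 and 0.013 m and z of pot_a in the frame of kit_box between 0.002 and 0.014 m and angle between each of pot_a, pot_b's own z axis and vertical below 0.12 rad and (y of pot_a in the frame of kit_box between 0.034 and 0.06 m or y of pot_a in the frame of kit_box between -0.06 and -0.034 m) and x of pot_b in the frame of kit_box between -0.013 and 0.013 m and z of pot_b in the frame of kit_box between 0.002 and 0.014 m and (y of pot_b in the frame of kit_box between 0.034 and 0.06 m or y of pot_b in the frame of kit_box between -0.06 and -0.034 m)), for 0.2 s.
2. the tray sits down on its rests over the pots, with the brush and the knife still on the bench (x of tray in the frame of kit_box between -0.011 and 0.011 m and y of tray in the frame of kit_box between -0.011 and 0.011 m and z of tray in the frame of kit_box between 0.068 and 0.076 m and angle between the y axis of tray and the y axis of kit_box, either way round below 0.12 rad and angle between tray's own z axis and vertical below 0.06 rad and height (world z) of each of brush_wide, knife below 0.03 m), for 0.2 s.
At the end, for the whole second after the job is handed in: Pots upright on the well floors; tray level on its rests (11 mm, height 4 mm); wide brush and knife flat in the tray, one each side of the grip, along it within 14 degrees, 12 to 50 mm from its middle, within 22 mm of mid-length; all at rest; open pot and narrow brush within 40 mm of their start (all of step 1 and x of tray in the frame of kit_box between -0.011 and 0.011 m and y of tray in the frame of kit_box between -0.011 and 0.011 m and z of tray in the frame of kit_box between 0.068 and 0.076 m and angle between the y axis of tray and the y axis of kit_box, either way round below 0.12 rad and angle between tray's own z axis and vertical below 0.06 rad and (((x of brush_wide in the frame of tray between 0.012 and 0.05 m and y of brush_wide in the frame of tray between -0.022 and 0.022 m and z of brush_wide in the frame of tray between -0.001 and 0.012 m and angle between the y axis of brush_wide and the y axis of tray, either way round below 0.25 rad) and (x of knife in the frame of tray between -0.05 and -0.012 m and y of knife in the frame of tray between -0.022 and 0.022 m and z of knife in the frame of tray between -0.001 and 0.012 m and angle between the y axis of knife and the y axis of tray, either way round below 0.25 rad)) or ((x of brush_wide in the frame of tray between -0.05 and -0.012 m and y of brush_wide in the frame of tray between -0.022 and 0.022 m and z of brush_wide in the frame of tray between -0.001 and 0.012 m and angle between the y axis of brush_wide and the y axis of tray, either way round below 0.25 rad) and (x of knife in the frame of tray between 0.012 and 0.05 m and y of knife in the frame of tray between -0.022 and 0.022 m and z of knife in the frame of tray between -0.001 and 0.012 m and angle between the y axis of knife and the y axis of tray, either way round below 0.25 rad))) and linear speed of each of pot_a, pot_b, tray, brush_wide, knife below 0.02 m/s and distance of each of open_pot, brush_narrow from where it was at the start of the episode below 0.04 m); the robot touches nothing.
It fails at once if the open pot is moved by more than 40 mm (distance of open_pot from where it was at the start of the episode above 0.04 m).
It fails at once if the narrow brush is moved by more than 40 mm (distance of brush_narrow from where it was at the start of the episode above 0.04 m).
It also fails if it takes over 128 s, if anything falls off the work surface, if the arm or the gripper's body presses on something with over 40 N, if the wrist force passes 120 N, or if a joint passes its speed limit or range.

## Working session

There is one attempt and no reset: what is moved stays moved. The work goes in short steps, Python scripts to look and compute and a shell command to move; the robot and the scene stay as the last step left them, time stands still between calls to the robot, and variables do not carry over. Pictures are saved under pics/ and viewed, at most 14 in all, crops included, and the job is handed in when it is done.

```bash
ls; mkdir -p pics; python3 - <<'E'
from bench import arm
import cv2
print(arm.state())
for n in ("scene","side"):
    s=arm.snapshot(n); cv2.imwrite(f"pics/{n}0.png",s["image"][:,:,::-1])
    import pickle; pickle.dump(s,open(f"{n}0.pkl","wb"))
    print(n,s["K"],s["xyz"],s["orientation"])
s=arm.snapshot("wrist");print(s["K"],s["mount"]);cv2.imwrite("pics/w0.png",s["image"][:,:,::-1])
E
```

```text
pics
{'clock': 0.0, 'joint_positions': array([-1.33111998e+00,  3.59501508e-01,  1.51146196e+00, -8.86924729e-06,
        1.27252073e+00, -1.15118297e-01]), 'qd': array([ 0.00049741,  0.00176197, -0.00022869,  0.00123439,  0.00166732,
       -0.00065826]), 'effort': array([-1.03079005e-04, -5.15371299e+01, -2.70722669e+01,  6.76545734e-02,
        3.51923984e-02, -1.28271904e-04]), 'tcp_pos': array([ 208.24587038, -561.93334817,  221.80046569]), 'tool_rot': array([ 9.84305646e-01,  1.76469548e-01, -6.30930568e-05, -9.43674813e-04]), 'contact_force': array([-0.22568718,  0.21605397,  0.85805571]), 'ft_torque': array([-0.03688849,  0.02267937,  0.05469446]), 'finger_force': 0.0, 'opening': 87.88207646676959}
scene [[403.53528219   0.         319.4392533 ]
 [  0.         403.53528219 200.34658204]
 [  0.           0.           1.        ]] [188.90946697 691.278946   830.49354429] [-0.21359945  0.89124623 -0.39011546  0.08868685]
side [[480.42778592   0.         312.8765872 ]
 [  0.         480.42778592 208.68591079]
 [  0.           0.           1.        ]] [1209.0051689  -761.78275197  963.05853095] [ 0.85250763  0.34404724 -0.14115324 -0.36733907]
[[309.70691629   0.         318.47663326]
 [  0.         309.70691629 200.38707848]
 [  0.           0.           1.        ]] [[-8.86176963e-05 -9.62523117e-01 -2.71199635e-01  7.46013532e+01]
 [ 9.99999752e-01 -2.74679623e-04  6.48112277e-04 -5.20396543e-01]
 [-6.98316062e-04 -2.71199510e-01  9.62522903e-01 -1.62011044e+02]
 [ 0.00000000e+00  0.00000000e+00  0.00000000e+00  1.00000000e+00]]
```

View pics/scene0.png

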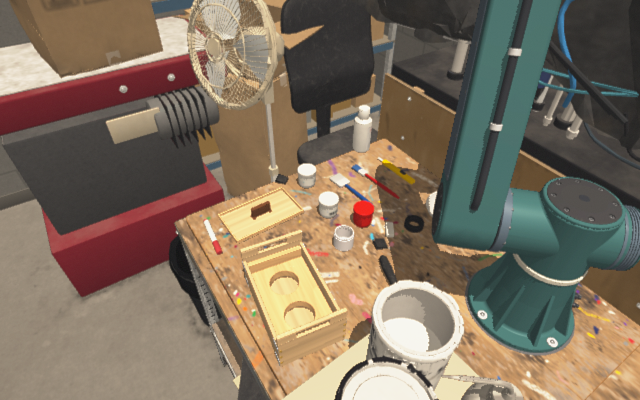

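View pics/side0.png

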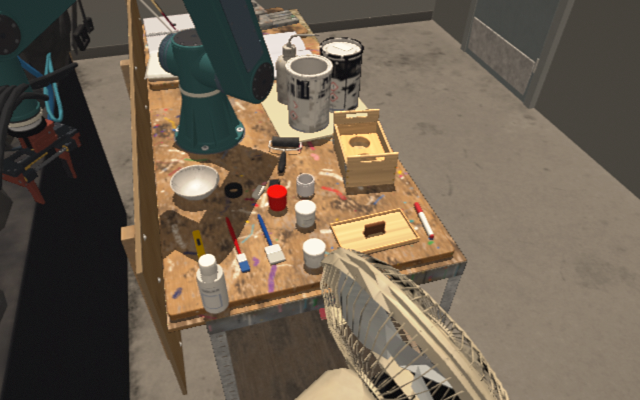

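The scene view shows the box at (293,295), tray (262,213), closed pots (307,175) and (328,205), open pot (343,237), red decoy (363,215), wide brush (350,187), narrow red brush (375,180) and knife (398,170). The side view agrees: box (363,150), tray (373,230), pots (314,253) and (305,214), wide brush (270,240), knife (200,243).

```bash
cat > h.py <<'E'
import numpy as np, cv2, pickle
from scipy.spatial.transform import Rotation as R
def ray(s,u,v,st=None):
    K=np.array(s["K"]); x=(u-K[0,2])/K[0,0]; y=(v-K[1,2])/K[1,1]
    if "mount" in s:
        r=np.hypot(x,y); d=np.array([np.sin(r)*x/r,np.sin(r)*y/r,np.cos(r)]) if r>0 else np.array([0,0,1.])
        M=np.array(s["mount"]); T=R.from_quat(st["tool_rot"]).as_matrix()
        return T@M[:3,3]+st["tcp_pos"], T@M[:3,:3]@d
    return np.array(s["xyz"]), R.from_quat(s["orientation"]).as_matrix()@np.array([x,y,1.])
def at(s,u,v,z,st=None):
    o,d=ray(s,u,v,st); return (o+d*(z-o[2])/d[2])[:2].round(1)
def proj(s,P,st=None):
    P=np.atleast_2d(P).astype(float); K=np.array(s["K"])
    if "mount" in s:
        M=np.array(s["mount"]); T=R.from_quat(st["tool_rot"]).as_matrix()
        c=((P-st["tcp_pos"])@T-M[:3,3])@M[:3,:3]
        rho=np.hypot(c[:,0],c[:,1]); a=np.arctan2(rho,c[:,2])/np.maximum(rho,1e-9)
        x=c[:,:2]*a[:,None]
    else:
        c=(P-np.array(s["xyz"]))@R.from_quat(s["orientation"]).as_matrix(); x=c[:,:2]/c[:,2:]
    return x*[K[0,0],K[1,1]]+K[:2,2]
def local(P,pose):  # P Nx3 local; pose x,y,z,yaw
    x,y,z,a=pose; return P@R.from_euler("z",a).as_matrix().T+[x,y,z]
E
python3 - <<'E'
from h import *
S=pickle.load(open("scene0.pkl","rb"));D=pickle.load(open("side0.pkl","rb"))
for n,a,b,z in [("potfar",(307,169),(314,244),59),("potnear",(328,198),(305,205),59),("open",(343,229),(305,177),50),("red",(363,207),(277,188),59),
 ("tray",(260,210),(374,226),25),("box",(292,270),(362,130),90),("wide head",(338,180),(274,255),5),("wide tail",(366,200),(261,218),8),("narrow",(375,180),(236,243),8),("knife",(398,170),(199,243),10),("bottle",(362,110),(207,262),150)]:
    print(n,at(S,*a,z),at(D,*b,z))
E
```

```text
potfar [ 655.  -163.6] [ 654.2 -160.4]
potnear [540.3 -74.6] [537.2 -73.2]
open [456.2   7.5] [446.   20.1]
red [438.1 -85.8] [430.7 -78.4]
tray [706.3  26.4] [705.1  24.6]
box [493.2 211.8] [446.1 279.6]
wide head [ 573.5 -219.2] [ 572.7 -225.8]
wide tail [ 458.1 -169.6] [ 448.1 -159.3]
narrow [ 467.7 -269.9] [ 471.2 -269.4]
knife [ 418.5 -349.7] [ 402.3 -339.1]
bottle [ 585.9 -419.4] [ 578.9 -422.9]
```

```bash
python3 -m inch '[{"dz":20},{"dz":20},{"dz":20},{"dz":20},{"dz":20}]'; python3 -m inch '[{"dx":16,"dy":13},{"dx":16,"dy":13},{"dx":16,"dy":13},{"dx":16,"dy":13},{"dx":16,"dy":13}]'; python3 -m inch '[{"dx":9,"dy":18},{"dx":9,"dy":18},{"dx":9,"dy":18},{"dx":9,"dy":18},{"dx":9,"dy":18}]';python3 -m inch '[{"dx":9,"dy":18},{"dx":9,"dy":18},{"dx":9,"dy":18},{"dx":9,"dy":18},{"dx":9,"dy":18}]'
python3 - <<'E'
from bench import arm
import cv2,pickle
st=arm.state(); s=arm.snapshot("wrist"); pickle.dump((s,st),open("w1.pkl","wb"))
im=cv2.resize(s["image"],None,fx=1.25,fy=1.25,interpolation=cv2.INTER_CUBIC)
cv2.imwrite("pics/w1.png",im[:,:,::-1]); print(st["joint_positions"])
E
```

```text
[-1.33105026e+00  3.59363353e-01  1.51118318e+00 -1.56828178e-05
  1.27249049e+00 -1.15081780e-01]invalid input at $[0]: expected keys dx, dy, dz, wx, wy, wz, jaw
invalid input at $[0]: expected keys dx, dy, dz, wx, wy, wz, jaw
invalid input at $[0]: expected keys dx, dy, dz, wx, wy, wz, jaw
invalid input at $[0]: expected keys dx, dy, dz, wx, wy, wz, jaw
```

View pics/w1.png

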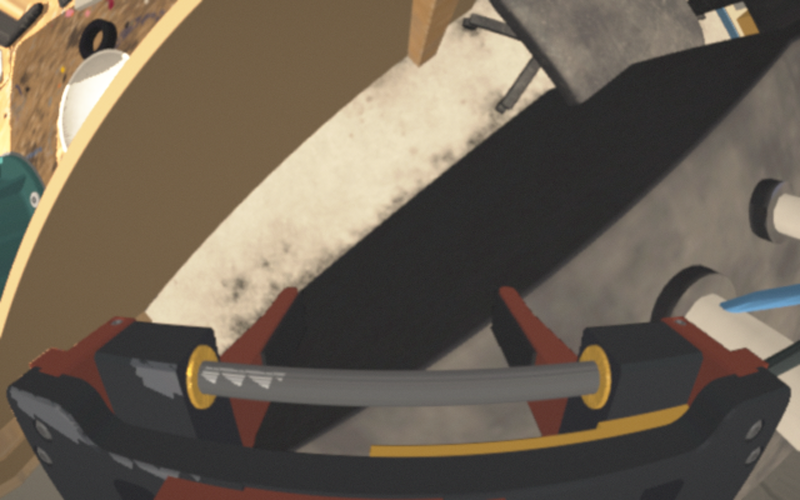

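The moves were refused because every key is required. This view only shows that the tool hangs outside the bench's side board, so I'll go up first.

```bash
python3 -m inch '[{"dx":0,"dy":0,"dz":20,"wx":0,"wy":0,"wz":0,"jaw":1},{"dx":0,"dy":0,"dz":20,"wx":0,"wy":0,"wz":0,"jaw":1},{"dx":0,"dy":0,"dz":20,"wx":0,"wy":0,"wz":0,"jaw":1},{"dx":0,"dy":0,"dz":20,"wx":0,"wy":0,"wz":0,"jaw":1},{"dx":0,"dy":0,"dz":20,"wx":0,"wy":0,"wz":0,"jaw":1}]'; python3 -m inch '[{"dx":16,"dy":13,"dz":0,"wx":0,"wy":0,"wz":0,"jaw":1},{"dx":16,"dy":13,"dz":0,"wx":0,"wy":0,"wz":0,"jaw":1},{"dx":16,"dy":13,"dz":0,"wx":0,"wy":0,"wz":0,"jaw":1},{"dx":16,"dy":13,"dz":0,"wx":0,"wy":0,"wz":0,"jaw":1},{"dx":16,"dy":13,"dz":0,"wx":0,"wy":0,"wz":0,"jaw":1}]'; python3 -m inch '[{"dx":9,"dy":18,"dz":0,"wx":0,"wy":0,"wz":0,"jaw":1},{"dx":9,"dy":18,"dz":0,"wx":0,"wy":0,"wz":0,"jaw":1},{"dx":9,"dy":18,"dz":0,"wx":0,"wy":0,"wz":0,"jaw":1},{"dx":9,"dy":18,"dz":0,"wx":0,"wy":0,"wz":0,"jaw":1},{"dx":9,"dy":18,"dz":0,"wx":0,"wy":0,"wz":0,"jaw":1}]'; python3 -m inch '[{"dx":9,"dy":18,"dz":0,"wx":0,"wy":0,"wz":0,"jaw":1},{"dx":9,"dy":18,"dz":0,"wx":0,"wy":0,"wz":0,"jaw":1},{"dx":9,"dy":18,"dz":0,"wx":0,"wy":0,"wz":0,"jaw":1},{"dx":9,"dy":18,"dz":0,"wx":0,"wy":0,"wz":0,"jaw":1},{"dx":9,"dy":18,"dz":0,"wx":0,"wy":0,"wz":0,"jaw":1}]'
cat > snap.py <<'E'
import sys,cv2,pickle
from bench import arm
n=sys.argv[1]; st=arm.state(); s=arm.snapshot("wrist"); pickle.dump((s,st),open(n+".pkl","wb"))
im=cv2.resize(s["image"],None,fx=1.25,fy=1.25,interpolation=cv2.INTER_CUBIC)
cv2.imwrite(f"pics/{n}.png",im[:,:,::-1]); print(st["joint_positions"])
E
python3 snap.py w2
```

```text
clock: 0.62
tcp_pos: [208.5, -562.7, 426.0]
tool_rot: [0.984, 0.176, 0.0, 0.001]
contact_force: [-0.1, -0.2, 0.3]
opening: 88.0
finger_force: 0.0
clock: 1.03
tcp_pos: [369.6, -430.9, 422.6]
tool_rot: [0.984, 0.176, 0.0, -0.0]
contact_force: [0.2, -0.8, -0.4]
opening: 87.7
finger_force: 0.0
clock: 1.45
tcp_pos: [459.0, -249.9, 422.6]
tool_rot: [0.984, 0.177, 0.0, -0.0]
contact_force: [-0.2, 0.5, 0.5]
opening: 87.9
finger_force: 0.0
clock: 1.87
tcp_pos: [549.0, -69.8, 422.5]
tool_rot: [0.984, 0.177, 0.0, -0.0]
contact_force: [0.7, -0.3, 0.0]
opening: 87.7
finger_force: 0.0
[-2.51771099e-01  1.74216128e-01  1.28781795e+00  6.98442564e-04
  1.67966851e+00  9.63352489e-01]
```

View pics/w2.png

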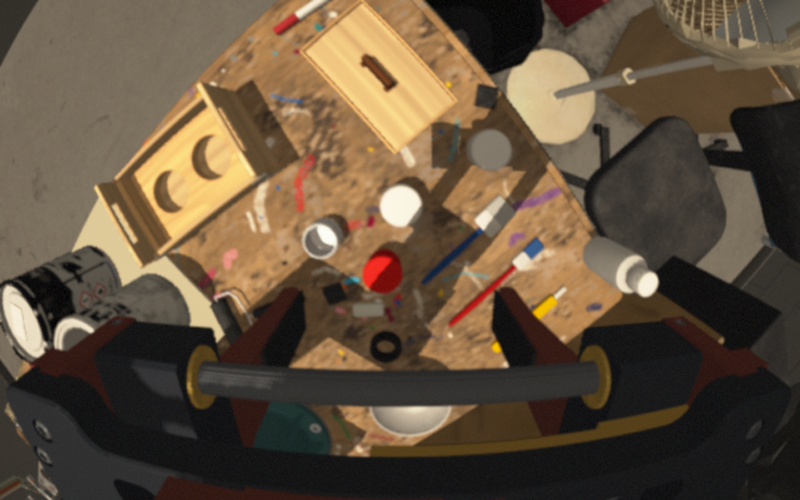

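The wrist view shows, in view pixels: pots at (490,150) and (401,205), tray corners (305,50), (362,2), (457,99), (396,153) with grip (378,72), and box wells (172,192) and (210,157). The wide brush runs (424,282) to (505,205), and the knife runs (495,350) to (563,291).

```bash
python3 - <<'E'
from h import *
s,st=pickle.load(open("w2.pkl","rb"))
A=lambda n,u,v,z: print(n,at(s,u/1.25,v/1.25,z,st))
A("potfar",490,149,59);A("potnear",401,205,59);A("open",323,235,50)
for c in [(305,50),(362,2),(457,99),(396,153)]: A("traycorner",*c,14)
A("grip a",366,58,41);A("grip b",392,86,41)
A("well1",172,192,30);A("well2",210,157,30)
for c in [(98,187),(143,262),(199,87),(248,178)]: A("boxcorner?",*c,117)
A("wide tail",424,282,10);A("wide handle end",476,233,10);A("head a",506,222,6);A("head b",489,197,6)
A("narrow tail",450,325,8);A("narrow head",541,240,6);A("knife tail",496,350,10);A("knife bodyend",556,295,10);A("knife tip",565,289,6)
E
```

```text
potfar [ 659.  -162.6]
potnear [542.2 -76.2]
open [461.8  13.3]
traycorner [709.2 137.1]
traycorner [807.2  83.4]
traycorner [ 713.1 -100. ]
traycorner [605.7 -45.1]
grip a [719.4  41.3]
grip b [693.2  -6.9]
well1 [437.2 280. ]
well2 [511.7 225.3]
boxcorner? [430.7 372. ]
boxcorner? [346.4 260.7]
boxcorner? [612.1 229.7]
boxcorner? [518.6 122.2]
wide tail [ 432.9 -156.3]
wide handle end [ 535.4 -202.8]
head a [ 568.3 -242.2]
head b [ 594.3 -201. ]
narrow tail [ 375.8 -226.1]
narrow head [ 563.  -310.4]
knife tail [ 357.6 -322.7]
knife bodyend [ 487.  -378.8]
knife tip [ 501.5 -392.2]
```

```bash
cat > ov.py <<'E'
from h import *
def loop(P): return [(P[i],P[(i+1)%len(P)]) for i in range(len(P))]
def rect(x,y,z,cx=0,cy=0): return loop(np.array([[cx-x,cy-y,z],[cx+x,cy-y,z],[cx+x,cy+y,z],[cx-x,cy+y,z]],float))
def circ(r,z,cx=0,cy=0): t=np.linspace(0,2*np.pi,33)[:-1]; return loop(np.c_[cx+r*np.cos(t),cy+r*np.sin(t),0*t+z])
M=dict(box=rect(76.5,8.5/2,117,0,118.5)+rect(76.5,8.5/2,117,0,-118.5)+circ(35,30,0,47)+circ(35,30,0,-47)+rect(68,114,30),
 tray=rect(62,108,14)+rect(6,30,41)+rect(62,108,0), pot=circ(29,59)+circ(29,46), open=circ(27,50),
 wide=rect(6,65,13,0,-28)+rect(21,28.5,8,0,64.5), knife=rect(10,70,12,0,-12)+rect(3,12,3,0,70)+rect(4,11,17,0,-33), narrow=rect(5,103,8))
def draw(s,st,items,crop,f,out):
    x0,y0,x1,y1=crop
    im=cv2.resize(s["image"][y0:y1,x0:x1,::-1],None,fx=f,fy=f,interpolation=cv2.INTER_CUBIC)
    for i,(k,p) in enumerate(items):
        for a,b in M[k]:
            q=(proj(s,local(np.array([a,b]),p),st)-[x0,y0]+.5)*f
            cv2.line(im,*[tuple(int(v) for v in r) for r in q],(0,255,0) if i%2 else (255,0,255),1,cv2.LINE_AA)
    cv2.imwrite(out,im)
E
cat > poses.py <<'E'
from numpy import pi, deg2rad as d
P=[("box",(476,249,0,d(53))),("tray",(708,19,0,d(-29.6))),("pot",(659,-162.6,0,0)),("pot",(542.2,-76.2,0,0)),("open",(461.8,13.3,0,0)),
("wide",(518,-192,0,d(-115))),("knife",(433,-357,0,d(-114)))]
E
python3 - <<'E'
from ov import *; from poses import P
s,st=pickle.load(open("w2.pkl","rb"))
draw(s,st,P,(75,0,475,290),2,"pics/o1.png")
E
```

```text
(no output)
```

View pics/o1.png

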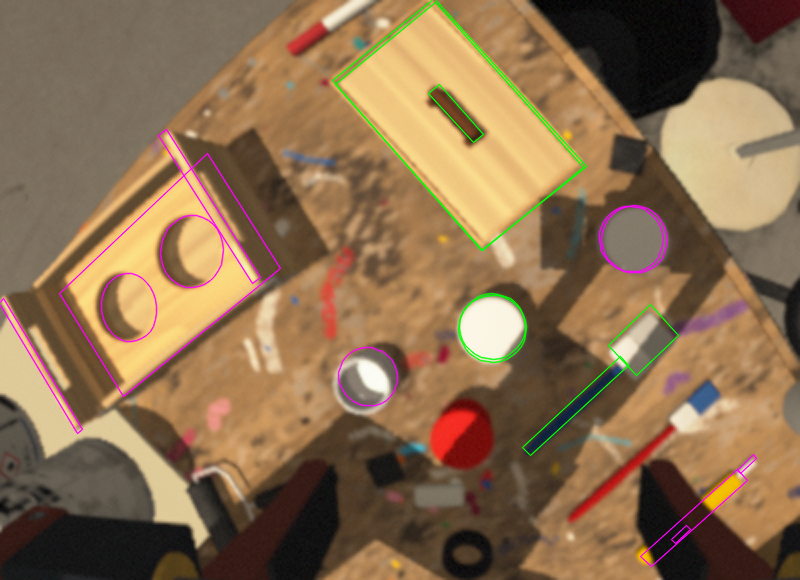

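The overlays sit well on the box, tray, pots, brush and knife. Before moving, I'll check where the paint cans are relative to the box.

```bash
python3 - <<'E'
from h import *
S=pickle.load(open("scene0.pkl","rb"));D=pickle.load(open("side0.pkl","rb"))
def tri(a,b):
    o1,d1=ray(S,*a);o2,d2=ray(D,*b)
    t=np.linalg.lstsq(np.c_[d1,-d2],o2-o1,rcond=None)[0]; p=o1+d1*t[0];q=o2+d2*t[1]
    return ((p+q)/2).round(0),np.linalg.norm(p-q).round(0)
print("grey can top",tri((417,313),(309,72)),"black can top",tri((383,388),(342,47)))
for r in [(372,310),(462,325),(417,285),(415,345)]: print(at(S,*r,165))
print("bottle top",tri((363,110),(207,262)))
s,st=pickle.load(open("w2.pkl","rb"))
x=R.from_quat(st["tool_rot"]).as_matrix(); print("jaw dir deg",np.degrees(np.arctan2(x[1,1],x[0,1])), st["tcp_pos"])
E
```

```text
grey can top (array([209., 274., 207.]), np.float64(12.0)) black can top (array([214., 433., 239.]), np.float64(5.0))
[282.7 273. ]
[124.8 227.4]
[223.7 179.6]
[190. 304.]
bottle top (array([ 581., -422.,  151.]), np.float64(4.0))
jaw dir deg -69.61710162078894 [549.01948681 -69.80759386 422.53505391]
```

```bash
python3 -m inch '[{"dx":-0.7,"dy":-0.6,"dz":-15,"wx":0,"wy":0,"wz":0.6,"jaw":1},{"dx":-0.7,"dy":-0.6,"dz":-15,"wx":0,"wy":0,"wz":0.6,"jaw":1},{"dx":-0.7,"dy":-0.6,"dz":-15,"wx":0,"wy":0,"wz":0.6,"jaw":1},{"dx":-0.7,"dy":-0.6,"dz":-15,"wx":0,"wy":0,"wz":0.6,"jaw":1},{"dx":-0.7,"dy":-0.6,"dz":-15,"wx":0,"wy":0,"wz":0.6,"jaw":1}]'; python3 -m inch '[{"dx":0,"dy":0,"dz":-10,"wx":0,"wy":0,"wz":0.6,"jaw":1},{"dx":0,"dy":0,"dz":-10,"wx":0,"wy":0,"wz":0.6,"jaw":1},{"dx":0,"dy":0,"dz":-10,"wx":0,"wy":0,"wz":0.6,"jaw":1},{"dx":0,"dy":0,"dz":-10,"wx":0,"wy":0,"wz":0.6,"jaw":1},{"dx":0,"dy":0,"dz":-10,"wx":0,"wy":0,"wz":0.6,"jaw":1}]'; python3 -m inch '[{"dx":0,"dy":0,"dz":-8,"wx":0,"wy":0,"wz":0.6,"jaw":1},{"dx":0,"dy":0,"dz":-8,"wx":0,"wy":0,"wz":0.6,"jaw":1},{"dx":0,"dy":0,"dz":-8,"wx":0,"wy":0,"wz":0.6,"jaw":1},{"dx":0,"dy":0,"dz":-8,"wx":0,"wy":0,"wz":0.6,"jaw":1},{"dx":0,"dy":0,"dz":-8,"wx":0,"wy":0,"wz":0.6,"jaw":1}]';python3 -m inch '[{"dx":0,"dy":0,"dz":0,"wx":0,"wy":0,"wz":0.34,"jaw":1},{"dx":0,"dy":0,"dz":0,"wx":0,"wy":0,"wz":0.34,"jaw":1},{"dx":0,"dy":0,"dz":0,"wx":0,"wy":0,"wz":0.34,"jaw":1},{"dx":0,"dy":0,"dz":0,"wx":0,"wy":0,"wz":0.34,"jaw":1}]'
cat > chk.py <<'E'
import sys
from ov import *; from poses import P
import subprocess; subprocess.run(["python3","snap.py",sys.argv[1]])
s,st=pickle.load(open(sys.argv[1]+".pkl","rb"))
x=R.from_quat(st["tool_rot"]).as_matrix(); print("jaw",np.degrees(np.arctan2(x[1,1],x[0,1]))%360,"tcp",st["tcp_pos"],"tilt",x[:,2])
draw(s,st,P,(0,0,640,400),1.25,f"pics/{sys.argv[1]}.png")
E
python3 chk.py w3
```

```text
clock: 2.33
tcp_pos: [536.7, -77.7, 266.1]
tool_rot: [0.887, 0.462, -0.004, -0.004]
contact_force: [-0.6, 0.7, 0.1]
opening: 88.1
finger_force: 0.0
clock: 2.75
tcp_pos: [539.7, -78.5, 170.5]
tool_rot: [0.711, 0.704, -0.001, -0.002]
contact_force: [-0.1, 0.1, -0.0]
opening: 88.3
finger_force: 0.0
clock: 3.17
tcp_pos: [540.5, -78.7, 91.4]
tool_rot: [0.471, 0.882, -0.0, -0.001]
contact_force: [0.1, -0.2, -0.3]
opening: 88.0
finger_force: 0.0
clock: 3.5
tcp_pos: [541.2, -78.9, 92.5]
tool_rot: [0.316, 0.949, -0.0, -0.0]
contact_force: [-0.3, -0.3, 0.7]
opening: 87.6
finger_force: 0.0
[-2.70866166e-01  4.37169805e-01  1.76428724e+00 -2.30811585e-04
  9.40504183e-01 -1.19778089e+00]
jaw 53.11610038461535 tcp [541.24742148 -78.86607639  92.48264187] tilt [-4.05015059e-04 -8.10491582e-05 -9.99999915e-01]
```

View pics/w3.png

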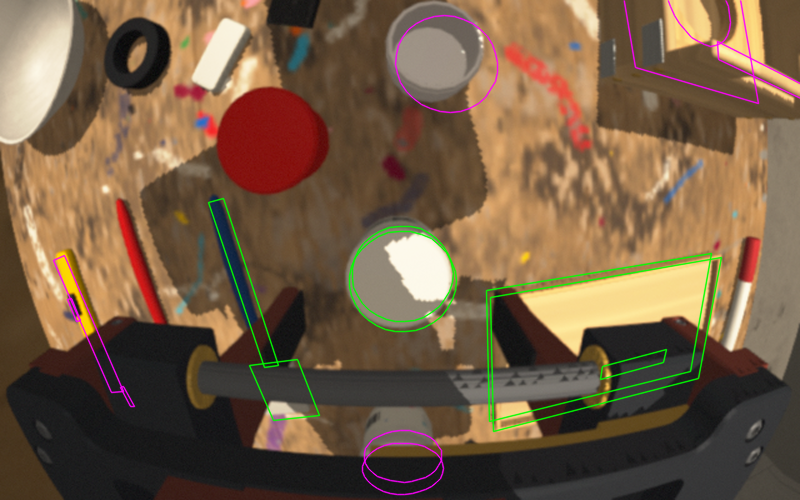

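The near pot's lid is centred at about (401,274) in view, 2–3 mm from my estimate. I'll work out the correction.

```bash
python3 - <<'E'
from h import *
s,st=pickle.load(open("w3.pkl","rb"))
print(at(s,401/1.25,274.5/1.25,59,st), at(s,402.5/1.25,279/1.25,59,st))
E
```

```text
[537.9 -73.7] [540.4 -74.6]
```

```bash
python3 -m inch '[{"dx":-0.15,"dy":0.35,"dz":-3,"wx":0,"wy":0,"wz":0,"jaw":1},{"dx":-0.15,"dy":0.35,"dz":-5.8,"wx":0,"wy":0,"wz":0,"jaw":1},{"dx":-0.15,"dy":0.35,"dz":-5.8,"wx":0,"wy":0,"wz":0,"jaw":1},{"dx":-0.15,"dy":0.35,"dz":-5.8,"wx":0,"wy":0,"wz":0,"jaw":1}]'; python3 -m inch '[{"dx":0,"dy":0,"dz":0,"wx":0,"wy":0,"wz":0,"jaw":0.5},{"dx":0,"dy":0,"dz":0,"wx":0,"wy":0,"wz":0,"jaw":0.5},{"dx":0,"dy":0,"dz":0,"wx":0,"wy":0,"wz":0,"jaw":0.5},{"dx":0,"dy":0,"dz":0,"wx":0,"wy":0,"wz":0,"jaw":0.5},{"dx":0,"dy":0,"dz":0,"wx":0,"wy":0,"wz":0,"jaw":0.5}]'; python3 -m inch '[{"dx":0,"dy":0,"dz":0,"wx":0,"wy":0,"wz":0,"jaw":0.5},{"dx":0,"dy":0,"dz":0,"wx":0,"wy":0,"wz":0,"jaw":0.5}]'
```

```text
clock: 3.88
tcp_pos: [538.5, -74.8, 33.7]
tool_rot: [0.319, 0.948, -0.0, -0.002]
contact_force: [0.5, -0.4, 0.4]
opening: 87.5
finger_force: 0.0
clock: 4.3
tcp_pos: [540.4, -75.4, 35.5]
tool_rot: [0.318, 0.948, -0.0, 0.001]
contact_force: [-0.9, -1.3, 0.8]
opening: 58.1
finger_force: 0.5
clock: 4.47
tcp_pos: [540.3, -75.4, 35.4]
tool_rot: [0.318, 0.948, -0.0, 0.001]
contact_force: [-1.3, -1.1, 6.5]
opening: 56.0
finger_force: 30.0
```

```bash
python3 -m inch '[{"dx":0,"dy":0,"dz":16,"wx":0,"wy":0,"wz":0,"jaw":0.5},{"dx":0,"dy":0,"dz":16,"wx":0,"wy":0,"wz":0,"jaw":0.5},{"dx":0,"dy":0,"dz":16,"wx":0,"wy":0,"wz":0,"jaw":0.5},{"dx":0,"dy":0,"dz":16,"wx":0,"wy":0,"wz":0,"jaw":0.5},{"dx":0,"dy":0,"dz":16,"wx":0,"wy":0,"wz":0,"jaw":0.5}]'; python3 -m inch '[{"dx":-2,"dy":7,"dz":0,"wx":0,"wy":0,"wz":0,"jaw":0.5},{"dx":-5,"dy":17.5,"dz":0,"wx":0,"wy":0,"wz":0,"jaw":0.5},{"dx":-5,"dy":17.5,"dz":0,"wx":0,"wy":0,"wz":0,"jaw":0.5},{"dx":-5,"dy":17.5,"dz":0,"wx":0,"wy":0,"wz":0,"jaw":0.5},{"dx":-5,"dy":17.5,"dz":0,"wx":0,"wy":0,"wz":0,"jaw":0.5}]'; python3 -m inch '[{"dx":-5.2,"dy":17.8,"dz":0,"wx":0,"wy":0,"wz":0,"jaw":0.5},{"dx":-5.2,"dy":17.8,"dz":0,"wx":0,"wy":0,"wz":0,"jaw":0.5},{"dx":-5.2,"dy":17.8,"dz":0,"wx":0,"wy":0,"wz":0,"jaw":0.5},{"dx":-5.2,"dy":17.8,"dz":0,"wx":0,"wy":0,"wz":0,"jaw":0.5},{"dx":-5.2,"dy":17.8,"dz":0,"wx":0,"wy":0,"wz":0,"jaw":0.5}]'; python3 -m inch '[{"dx":0,"dy":0,"dz":0,"wx":0,"wy":0,"wz":0,"jaw":0.5},{"dx":0,"dy":0,"dz":0,"wx":0,"wy":0,"wz":0,"jaw":0.5}]'; python3 chk.py w4
```

```text
clock: 4.88
tcp_pos: [544.5, -76.2, 202.0]
tool_rot: [0.318, 0.948, 0.0, 0.006]
contact_force: [0.9, -0.6, -1.4]
opening: 56.1
finger_force: 30.0
clock: 5.3
tcp_pos: [486.9, 103.9, 193.7]
tool_rot: [0.317, 0.948, 0.0, -0.002]
contact_force: [0.1, -0.2, -0.4]
opening: 56.1
finger_force: 30.0
clock: 5.72
tcp_pos: [435.7, 281.7, 193.9]
tool_rot: [0.317, 0.948, 0.0, -0.001]
contact_force: [0.2, -0.6, -0.3]
opening: 56.2
finger_force: 30.0
clock: 5.88
tcp_pos: [437.0, 278.4, 193.8]
tool_rot: [0.316, 0.949, -0.001, -0.0]
contact_force: [0.2, -1.0, -1.4]
opening: 56.0
finger_force: 30.0
[ 4.34142270e-01  2.72465848e-01  1.72021011e+00 -4.69460785e-04
  1.15042537e+00 -4.92520976e-01]
jaw 53.10490338783449 tcp [436.96416289 278.3610761  193.80194288] tilt [-0.0011884  -0.00102341 -0.99999877]
```

View pics/w4.png

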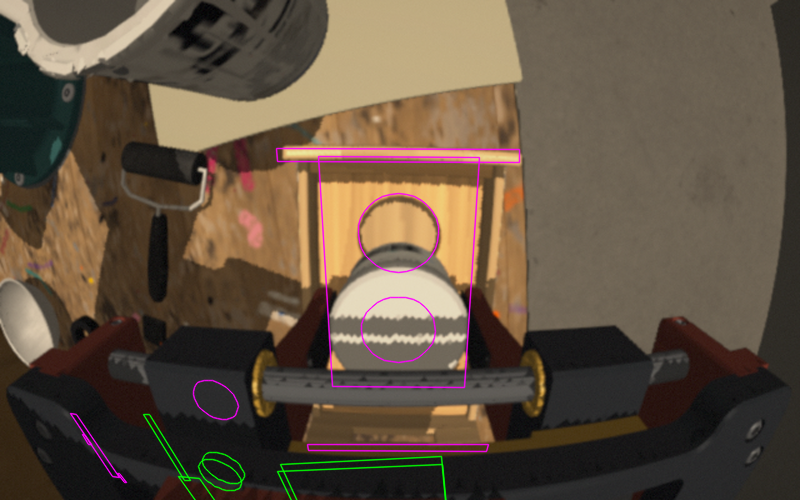

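The box outline fits: end plate at y≈154 and well rim (399,232) directly under the held pot. I'm lowering it.

```bash
python3 -m inch '[{"dx":0.1,"dy":-0.1,"dz":-4,"wx":0,"wy":0,"wz":0,"jaw":0.5},{"dx":0.1,"dy":-0.1,"dz":-8,"wx":0,"wy":0,"wz":0,"jaw":0.5},{"dx":0.1,"dy":-0.1,"dz":-11,"wx":0,"wy":0,"wz":0,"jaw":0.5},{"dx":0.1,"dy":-0.1,"dz":-13,"wx":0,"wy":0,"wz":0,"jaw":0.5},{"dx":0.1,"dy":-0.1,"dz":-13,"wx":0,"wy":0,"wz":0,"jaw":0.5}]'; python3 -m inch '[{"dx":0,"dy":0,"dz":-1,"wx":0,"wy":0,"wz":0,"jaw":0.5},{"dx":0,"dy":0,"dz":-1.9,"wx":0,"wy":0,"wz":0,"jaw":0.5},{"dx":0,"dy":0,"dz":-1.9,"wx":0,"wy":0,"wz":0,"jaw":0.5},{"dx":0,"dy":0,"dz":-1.9,"wx":0,"wy":0,"wz":0,"jaw":0.5}]'
```

```text
clock: 6.35
tcp_pos: [436.2, 273.6, 60.7]
tool_rot: [0.319, 0.948, -0.003, -0.003]
contact_force: [-0.8, -0.5, -1.8]
opening: 56.0
finger_force: 30.0
clock: 6.68
tcp_pos: [439.5, 276.8, 46.1]
tool_rot: [0.318, 0.948, 0.0, 0.0]
contact_force: [-0.3, 0.1, -1.2]
opening: 56.2
finger_force: 30.0
```

```bash
python3 -m inch '[{"dx":0,"dy":0,"dz":-0.25,"wx":0,"wy":0,"wz":0,"jaw":0.5},{"dx":0,"dy":0,"dz":-0.25,"wx":0,"wy":0,"wz":0,"jaw":0.5},{"dx":0,"dy":0,"dz":-0.25,"wx":0,"wy":0,"wz":0,"jaw":1},{"dx":0,"dy":0,"dz":-0.25,"wx":0,"wy":0,"wz":0,"jaw":1},{"dx":0,"dy":0,"dz":-0.25,"wx":0,"wy":0,"wz":0,"jaw":1}]'; python3 -m inch '[{"dx":0,"dy":0,"dz":0,"wx":0,"wy":0,"wz":0,"jaw":1},{"dx":0,"dy":0,"dz":0,"wx":0,"wy":0,"wz":0,"jaw":1},{"dx":0,"dy":0,"dz":5,"wx":0,"wy":0,"wz":0,"jaw":1},{"dx":0,"dy":0,"dz":12,"wx":0,"wy":0,"wz":0,"jaw":1},{"dx":0,"dy":0,"dz":12,"wx":0,"wy":0,"wz":0,"jaw":1}]'; python3 -m inch '[{"dx":0,"dy":0,"dz":2,"wx":0,"wy":0,"wz":0,"jaw":1},{"dx":0,"dy":0,"dz":2,"wx":0,"wy":0,"wz":0,"jaw":1}]'
```

```text
clock: 7.1
tcp_pos: [439.2, 277.1, 43.5]
tool_rot: [0.318, 0.948, 0.0, 0.0]
contact_force: [0.8, 1.1, 0.3]
opening: 72.4
finger_force: 0.0
clock: 7.52
tcp_pos: [438.5, 276.7, 164.5]
tool_rot: [0.318, 0.948, -0.0, -0.0]
contact_force: [1.0, 0.3, -0.5]
opening: 87.6
finger_force: 0.0
clock: 7.68
tcp_pos: [442.1, 278.4, 188.1]
tool_rot: [0.318, 0.948, 0.003, 0.003]
contact_force: [0.0, 0.6, 0.0]
opening: 87.8
finger_force: 0.0
```

```bash
python3 -m inch '[{"dx":7.3,"dy":-14.7,"dz":0,"wx":0,"wy":0,"wz":0,"jaw":1},{"dx":7.3,"dy":-14.7,"dz":0,"wx":0,"wy":0,"wz":0,"jaw":1},{"dx":7.3,"dy":-14.7,"dz":0,"wx":0,"wy":0,"wz":0,"jaw":1},{"dx":7.3,"dy":-14.7,"dz":0,"wx":0,"wy":0,"wz":0,"jaw":1}]'; python3 -m inch '[{"dx":7.3,"dy":-14.7,"dz":0,"wx":0,"wy":0,"wz":0,"jaw":1},{"dx":7.3,"dy":-14.7,"dz":0,"wx":0,"wy":0,"wz":0,"jaw":1},{"dx":7.3,"dy":-14.7,"dz":0,"wx":0,"wy":0,"wz":0,"jaw":1},{"dx":7.3,"dy":-14.7,"dz":0,"wx":0,"wy":0,"wz":0,"jaw":1}]'; python3 -m inch '[{"dx":7.2,"dy":-14.6,"dz":-9.5,"wx":0,"wy":0,"wz":0,"jaw":1},{"dx":7.2,"dy":-14.6,"dz":-9.5,"wx":0,"wy":0,"wz":0,"jaw":1},{"dx":7.2,"dy":-14.6,"dz":-9.5,"wx":0,"wy":0,"wz":0,"jaw":1},{"dx":7.2,"dy":-14.6,"dz":-9.5,"wx":0,"wy":0,"wz":0,"jaw":1},{"dx":7.2,"dy":-14.6,"dz":-9.5,"wx":0,"wy":0,"wz":0,"jaw":1}]'; python3 -m inch '[{"dx":0,"dy":0,"dz":0,"wx":0,"wy":0,"wz":0,"jaw":1}]'; python3 chk.py w5
```

```text
clock: 8.02
tcp_pos: [511.8, 128.2, 182.3]
tool_rot: [0.317, 0.948, -0.0, -0.0]
contact_force: [0.3, 0.3, 0.5]
opening: 87.9
finger_force: 0.0
clock: 8.35
tcp_pos: [584.9, -19.3, 181.9]
tool_rot: [0.318, 0.948, -0.0, -0.001]
contact_force: [-0.3, 0.4, 0.8]
opening: 87.9
finger_force: 0.0
clock: 8.77
tcp_pos: [656.7, -166.6, 84.1]
tool_rot: [0.319, 0.948, -0.0, -0.001]
contact_force: [0.9, -0.2, -0.5]
opening: 87.9
finger_force: 0.0
clock: 8.85
tcp_pos: [656.2, -166.8, 83.5]
tool_rot: [0.319, 0.948, -0.001, -0.002]
contact_force: [0.4, 1.3, -0.2]
opening: 88.0
finger_force: 0.0
[-3.50108734e-01  6.03686311e-01  1.46221669e+00 -1.34678159e-03
  1.07963473e+00 -1.27011113e+00]
jaw 52.7490087522961 tcp [ 656.24093833 -166.75989957   83.50520523] tilt [-4.11272272e-03  2.37499232e-04 -9.99991515e-01]
```

View pics/w5.png

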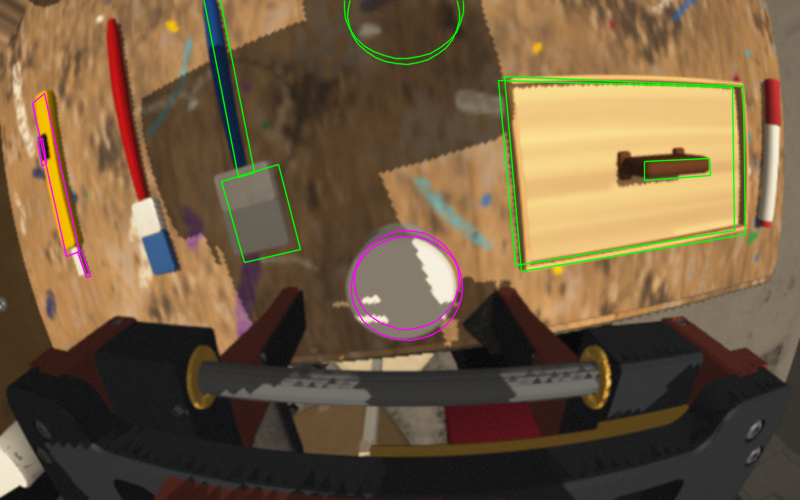

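```bash
python3 - <<'E'
from h import *
s,st=pickle.load(open("w5.pkl","rb"))
p=proj(s,[[659,-162.6,59]],st)[0]
print(p*1.25,at(s,p[0]-2.5/1.25,p[1]-4/1.25,59,st))
E
```

```text
[406.69438235 290.38013844] [ 656.4 -162.3]
```

```bash
python3 -m inch '[{"dx":0,"dy":0.4,"dz":-2,"wx":0,"wy":0,"wz":0,"jaw":1},{"dx":0,"dy":0.4,"dz":-4.9,"wx":0,"wy":0,"wz":0,"jaw":1},{"dx":0,"dy":0.4,"dz":-4.9,"wx":0,"wy":0,"wz":0,"jaw":1},{"dx":0,"dy":0.4,"dz":-4.9,"wx":0,"wy":0,"wz":0,"jaw":1}]'; python3 -m inch '[{"dx":0,"dy":0,"dz":0,"wx":0,"wy":0,"wz":0,"jaw":0.5},{"dx":0,"dy":0,"dz":0,"wx":0,"wy":0,"wz":0,"jaw":0.5},{"dx":0,"dy":0,"dz":0,"wx":0,"wy":0,"wz":0,"jaw":0.5},{"dx":0,"dy":0,"dz":0,"wx":0,"wy":0,"wz":0,"jaw":0.5},{"dx":0,"dy":0,"dz":0,"wx":0,"wy":0,"wz":0,"jaw":0.5}]'; python3 -m inch '[{"dx":0,"dy":0,"dz":0,"wx":0,"wy":0,"wz":0,"jaw":0.5},{"dx":0,"dy":0,"dz":0,"wx":0,"wy":0,"wz":0,"jaw":0.5}]'; python3 -m inch '[{"dx":0,"dy":0,"dz":16,"wx":0,"wy":0,"wz":0,"jaw":0.5},{"dx":0,"dy":0,"dz":16,"wx":0,"wy":0,"wz":0,"jaw":0.5},{"dx":0,"dy":0,"dz":16,"wx":0,"wy":0,"wz":0,"jaw":0.5},{"dx":0,"dy":0,"dz":16,"wx":0,"wy":0,"wz":0,"jaw":0.5},{"dx":0,"dy":0,"dz":16,"wx":0,"wy":0,"wz":0,"jaw":0.5}]'
```

```text
clock: 9.23
tcp_pos: [654.8, -157.2, 38.1]
tool_rot: [0.317, 0.948, 0.0, -0.002]
contact_force: [0.0, 0.4, 1.2]
opening: 88.1
finger_force: 0.0
clock: 9.65
tcp_pos: [657.4, -159.5, 40.2]
tool_rot: [0.318, 0.948, -0.0, 0.001]
contact_force: [-0.3, -0.1, 0.8]
opening: 57.8
finger_force: 0.4
clock: 9.82
tcp_pos: [657.5, -159.3, 40.1]
tool_rot: [0.318, 0.948, -0.0, 0.001]
contact_force: [-0.3, -0.2, 7.1]
opening: 55.4
finger_force: 30.0
clock: 10.23
tcp_pos: [661.5, -160.6, 207.8]
tool_rot: [0.318, 0.948, -0.0, 0.007]
contact_force: [1.3, -1.2, 0.1]
opening: 55.1
finger_force: 30.0
```

```bash
python3 -m inch '[{"dx":-4.8,"dy":12.7,"dz":0,"wx":0,"wy":0,"wz":0,"jaw":0.5},{"dx":-4.8,"dy":12.7,"dz":0,"wx":0,"wy":0,"wz":0,"jaw":0.5},{"dx":-4.8,"dy":12.7,"dz":0,"wx":0,"wy":0,"wz":0,"jaw":0.5},{"dx":-4.8,"dy":12.7,"dz":0,"wx":0,"wy":0,"wz":0,"jaw":0.5}]'; python3 -m inch '[{"dx":-4.8,"dy":12.7,"dz":0,"wx":0,"wy":0,"wz":0,"jaw":0.5},{"dx":-4.8,"dy":12.7,"dz":0,"wx":0,"wy":0,"wz":0,"jaw":0.5},{"dx":-4.8,"dy":12.7,"dz":0,"wx":0,"wy":0,"wz":0,"jaw":0.5},{"dx":-4.8,"dy":12.7,"dz":0,"wx":0,"wy":0,"wz":0,"jaw":0.5}]'; python3 -m inch '[{"dx":-4.8,"dy":12.6,"dz":0,"wx":0,"wy":0,"wz":0,"jaw":0.5},{"dx":-4.8,"dy":12.6,"dz":0,"wx":0,"wy":0,"wz":0,"jaw":0.5},{"dx":-4.8,"dy":12.6,"dz":0,"wx":0,"wy":0,"wz":0,"jaw":0.5},{"dx":-4.8,"dy":12.6,"dz":0,"wx":0,"wy":0,"wz":0,"jaw":0.5},{"dx":-4.8,"dy":12.6,"dz":0,"wx":0,"wy":0,"wz":0,"jaw":0.5}]'; python3 -m inch '[{"dx":0,"dy":0,"dz":0,"wx":0,"wy":0,"wz":0,"jaw":0.5},{"dx":0,"dy":0,"dz":0,"wx":0,"wy":0,"wz":0,"jaw":0.5}]'
```

```text
clock: 10.57
tcp_pos: [605.3, -27.0, 198.2]
tool_rot: [0.317, 0.948, 0.001, -0.002]
contact_force: [-1.1, -0.3, -1.4]
opening: 55.0
finger_force: 30.0
clock: 10.9
tcp_pos: [557.7, 99.3, 198.3]
tool_rot: [0.317, 0.949, 0.001, -0.002]
contact_force: [-0.6, -0.2, -1.3]
opening: 55.1
finger_force: 30.0
clock: 11.32
tcp_pos: [511.8, 223.0, 198.7]
tool_rot: [0.316, 0.949, -0.0, -0.0]
contact_force: [0.5, -0.3, -0.9]
opening: 55.3
finger_force: 30.0
clock: 11.48
tcp_pos: [513.7, 219.6, 198.9]
tool_rot: [0.318, 0.948, -0.0, 0.0]
contact_force: [0.6, -0.3, -1.5]
opening: 55.3
finger_force: 30.0
```

```bash
python3 -m inch '[{"dx":0,"dy":0.1,"dz":-4,"wx":0,"wy":0,"wz":0,"jaw":0.5},{"dx":0,"dy":0.1,"dz":-8,"wx":0,"wy":0,"wz":0,"jaw":0.5},{"dx":0,"dy":0.1,"dz":-11,"wx":0,"wy":0,"wz":0,"jaw":0.5},{"dx":0,"dy":0.1,"dz":-12.8,"wx":0,"wy":0,"wz":0,"jaw":0.5},{"dx":0,"dy":0.1,"dz":-12.8,"wx":0,"wy":0,"wz":0,"jaw":0.5}]'; python3 -m inch '[{"dx":0,"dy":0,"dz":-1,"wx":0,"wy":0,"wz":0,"jaw":0.5},{"dx":0,"dy":0,"dz":-2,"wx":0,"wy":0,"wz":0,"jaw":0.5},{"dx":0,"dy":0,"dz":-2,"wx":0,"wy":0,"wz":0,"jaw":0.5},{"dx":0,"dy":0,"dz":-2,"wx":0,"wy":0,"wz":0,"jaw":0.5}]'
```

```text
clock: 11.9
tcp_pos: [510.6, 219.0, 67.1]
tool_rot: [0.319, 0.948, -0.002, -0.003]
contact_force: [-0.6, 0.0, -0.9]
opening: 55.2
finger_force: 30.0
clock: 12.23
tcp_pos: [513.5, 221.7, 51.5]
tool_rot: [0.318, 0.948, 0.0, 0.0]
contact_force: [0.6, 0.7, 0.5]
opening: 55.0
finger_force: 30.0
```

```bash
python3 -m inch '[{"dx":0,"dy":0,"dz":-0.3,"wx":0,"wy":0,"wz":0,"jaw":0.5},{"dx":0,"dy":0,"dz":-0.3,"wx":0,"wy":0,"wz":0,"jaw":0.5},{"dx":0,"dy":0,"dz":-0.3,"wx":0,"wy":0,"wz":0,"jaw":1},{"dx":0,"dy":0,"dz":-0.3,"wx":0,"wy":0,"wz":0,"jaw":1},{"dx":0,"dy":0,"dz":-0.3,"wx":0,"wy":0,"wz":0,"jaw":1}]'; python3 -m inch '[{"dx":0,"dy":0,"dz":0,"wx":0,"wy":0,"wz":0,"jaw":1},{"dx":0,"dy":0,"dz":0,"wx":0,"wy":0,"wz":0,"jaw":1},{"dx":0,"dy":0,"dz":5,"wx":0,"wy":0,"wz":0,"jaw":1},{"dx":0,"dy":0,"dz":14,"wx":0,"wy":0,"wz":0,"jaw":1},{"dx":0,"dy":0,"dz":14,"wx":0,"wy":0,"wz":0,"jaw":1}]'; python3 -m inch '[{"dx":-2.7,"dy":2.1,"dz":2,"wx":0,"wy":0,"wz":0,"jaw":1},{"dx":-2.7,"dy":2.1,"dz":2,"wx":0,"wy":0,"wz":0,"jaw":1},{"dx":-2.7,"dy":2.1,"dz":2,"wx":0,"wy":0,"wz":0,"jaw":1}]'; sed -i 's/("pot",(659.*("open"/("pot",(438.5,277.3,8,0)),("pot",(513.5,220.7,8,0)),("open"/' poses.py; python3 chk.py w6
```

```text
clock: 12.65
tcp_pos: [513.2, 222.1, 48.5]
tool_rot: [0.318, 0.948, 0.0, 0.0]
contact_force: [0.2, 0.3, 0.1]
opening: 71.9
finger_force: 0.0
clock: 13.07
tcp_pos: [512.0, 221.6, 173.8]
tool_rot: [0.318, 0.948, -0.001, -0.001]
contact_force: [1.2, -0.3, 0.2]
opening: 87.7
finger_force: 0.0
clock: 13.32
tcp_pos: [485.8, 243.8, 194.7]
tool_rot: [0.317, 0.948, 0.001, 0.001]
contact_force: [0.3, 0.0, -0.3]
opening: 88.0
finger_force: 0.0
[ 3.37945051e-01  3.04732909e-01  1.66959033e+00  1.22262289e-05
  1.16433678e+00 -5.87851279e-01]
jaw 53.044059707561175 tcp [485.84613493 243.77449943 194.65491606] tilt [ 2.76303929e-03  9.82908535e-04 -9.99995700e-01]
```

View pics/w6.png

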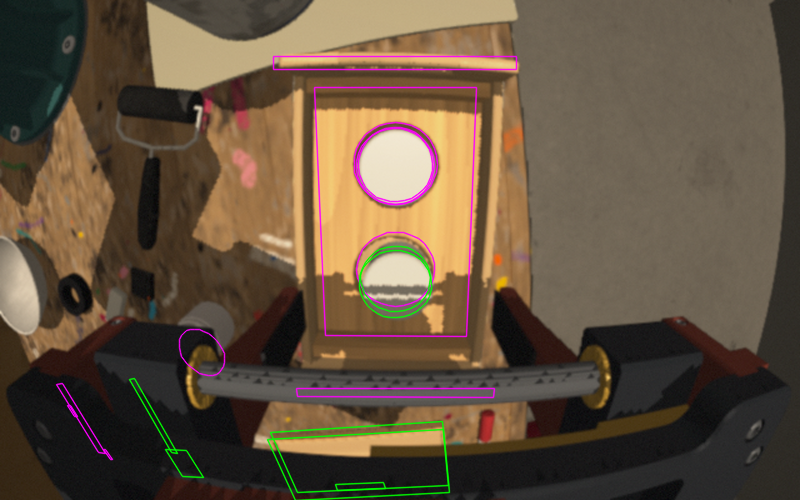

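Both pots sit concentric in the wells, at (396,165) and (396,283), so step 1 looks met. The box's true centre is about 1–2 mm to the right of my outline, so I'll use (477,250). Next is the tray.

```bash
python3 -m inch '[{"dx":7.4,"dy":-7.5,"dz":0,"wx":0,"wy":0,"wz":-0.48,"jaw":0.45},{"dx":7.4,"dy":-7.5,"dz":0,"wx":0,"wy":0,"wz":-0.48,"jaw":0.45},{"dx":7.4,"dy":-7.5,"dz":0,"wx":0,"wy":0,"wz":-0.48,"jaw":0.45},{"dx":7.4,"dy":-7.5,"dz":0,"wx":0,"wy":0,"wz":-0.48,"jaw":0.45}]'; python3 -m inch '[{"dx":7.4,"dy":-7.5,"dz":0,"wx":0,"wy":0,"wz":-0.48,"jaw":0.45},{"dx":7.4,"dy":-7.5,"dz":0,"wx":0,"wy":0,"wz":-0.48,"jaw":0.45},{"dx":7.4,"dy":-7.5,"dz":0,"wx":0,"wy":0,"wz":-0.48,"jaw":0.45},{"dx":7.4,"dy":-7.5,"dz":0,"wx":0,"wy":0,"wz":-0.48,"jaw":0.45}]'; python3 -m inch '[{"dx":7.4,"dy":-7.5,"dz":-4,"wx":0,"wy":0,"wz":-0.48,"jaw":0.45},{"dx":7.4,"dy":-7.5,"dz":-4,"wx":0,"wy":0,"wz":-0.48,"jaw":0.45},{"dx":7.4,"dy":-7.5,"dz":-4,"wx":0,"wy":0,"wz":-0.48,"jaw":0.45},{"dx":7.4,"dy":-7.5,"dz":-4,"wx":0,"wy":0,"wz":-0.48,"jaw":0.45},{"dx":7.4,"dy":-7.5,"dz":-4,"wx":0,"wy":0,"wz":-0.48,"jaw":0.45}]'; python3 -m inch '[{"dx":0,"dy":0,"dz":0,"wx":0,"wy":0,"wz":0,"jaw":0.45},{"dx":0,"dy":0,"dz":0,"wx":0,"wy":0,"wz":0,"jaw":0.45}]'; python3 chk.py w7
```

```text
clock: 13.7
tcp_pos: [563.3, 163.8, 191.2]
tool_rot: [0.538, 0.843, -0.001, 0.001]
contact_force: [0.5, 0.3, 0.3]
opening: 64.8
finger_force: 0.0
clock: 14.03
tcp_pos: [637.3, 88.1, 190.7]
tool_rot: [0.723, 0.691, -0.001, 0.001]
contact_force: [-0.2, 0.2, -0.3]
opening: 40.4
finger_force: 0.0
clock: 14.45
tcp_pos: [707.4, 15.4, 149.0]
tool_rot: [0.866, 0.5, -0.002, -0.001]
contact_force: [-0.5, 0.5, -0.0]
opening: 39.5
finger_force: 0.0
clock: 14.62
tcp_pos: [707.1, 18.1, 152.1]
tool_rot: [0.863, 0.505, -0.001, -0.001]
contact_force: [0.1, 0.2, 0.6]
opening: 39.7
finger_force: 0.0
[-7.20544828e-02  5.72312370e-01  1.32886598e+00  1.71750903e-04
  1.24248784e+00  4.40612250e-01]
jaw 330.62313616085316 tcp [707.05748258  18.10639238 152.08477752] tilt [-2.05645092e-03  3.11433966e-04 -9.99997837e-01]
```

View pics/w7.png

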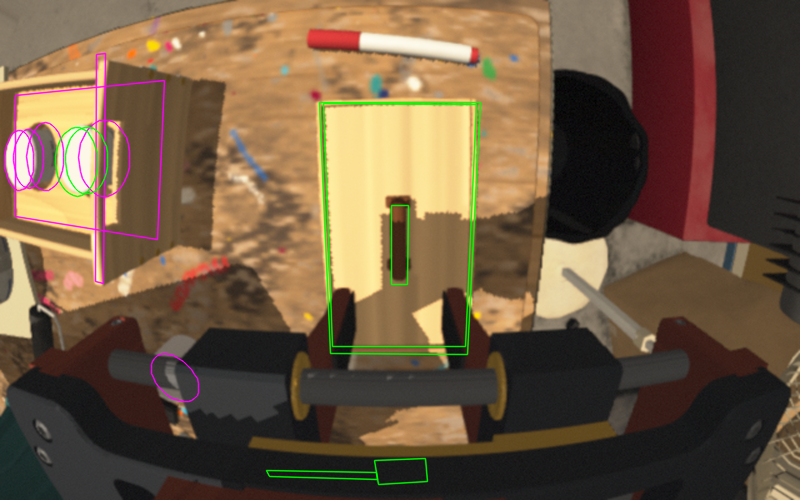

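The tray outline fits within about 1–2 mm, and the grip at (399,245) lies under the fingers. I'm going down to pinch it.

```bash
python3 -m inch '[{"dx":0,"dy":0.1,"dz":-4,"wx":0,"wy":0,"wz":0,"jaw":0.45},{"dx":0,"dy":0.1,"dz":-8,"wx":0,"wy":0,"wz":0,"jaw":0.45},{"dx":0,"dy":0.1,"dz":-11.5,"wx":0,"wy":0,"wz":0,"jaw":0.45},{"dx":0,"dy":0.1,"dz":-12.5,"wx":0,"wy":0,"wz":0,"jaw":0.45},{"dx":0,"dy":0.1,"dz":-12.5,"wx":0,"wy":0,"wz":0,"jaw":0.45}]'; python3 -m inch '[{"dx":0,"dy":0,"dz":-1,"wx":0,"wy":0,"wz":0,"jaw":0.45},{"dx":0,"dy":0,"dz":-1,"wx":0,"wy":0,"wz":0,"jaw":0.45},{"dx":0,"dy":0,"dz":-1,"wx":0,"wy":0,"wz":0,"jaw":0.45}]'; python3 -m inch '[{"dx":0,"dy":0,"dz":0,"wx":0,"wy":0,"wz":0,"jaw":0},{"dx":0,"dy":0,"dz":0,"wx":0,"wy":0,"wz":0,"jaw":0},{"dx":0,"dy":0,"dz":0,"wx":0,"wy":0,"wz":0,"jaw":0},{"dx":0,"dy":0,"dz":0,"wx":0,"wy":0,"wz":0,"jaw":0},{"dx":0,"dy":0,"dz":0,"wx":0,"wy":0,"wz":0,"jaw":0}]'; python3 -m inch '[{"dx":0,"dy":0,"dz":0,"wx":0,"wy":0,"wz":0,"jaw":0},{"dx":0,"dy":0,"dz":0,"wx":0,"wy":0,"wz":0,"jaw":0}]'
```

```text
clock: 15.08
tcp_pos: [704.8, 19.8, 25.2]
tool_rot: [0.864, 0.504, -0.003, -0.002]
contact_force: [-0.1, -0.3, 0.1]
opening: 39.5
finger_force: 0.0
clock: 15.33
tcp_pos: [709.3, 19.0, 20.0]
tool_rot: [0.864, 0.504, 0.001, 0.001]
contact_force: [0.7, -0.1, -0.4]
opening: 39.7
finger_force: 0.0
clock: 15.75
tcp_pos: [707.9, 19.0, 18.6]
tool_rot: [0.864, 0.503, 0.0, -0.0]
contact_force: [-2.5, 0.6, 2.9]
opening: 11.3
finger_force: 30.0
clock: 15.92
tcp_pos: [708.0, 19.0, 18.6]
tool_rot: [0.864, 0.503, 0.0, -0.0]
contact_force: [-1.9, 0.1, 3.7]
opening: 11.8
finger_force: 30.0
```

```bash
python3 -m inch '[{"dx":0,"dy":0,"dz":2,"wx":0,"wy":0,"wz":0,"jaw":0},{"dx":0,"dy":0,"dz":5,"wx":0,"wy":0,"wz":0,"jaw":0},{"dx":0,"dy":0,"dz":9,"wx":0,"wy":0,"wz":0,"jaw":0},{"dx":0,"dy":0,"dz":13,"wx":0,"wy":0,"wz":0,"jaw":0},{"dx":0,"dy":0,"dz":16,"wx":0,"wy":0,"wz":0,"jaw":0}]'; python3 -m inch '[{"dx":-1,"dy":1,"dz":2,"wx":0,"wy":0,"wz":0.06,"jaw":0},{"dx":-2,"dy":2,"dz":3,"wx":0,"wy":0,"wz":0.16,"jaw":0},{"dx":-4,"dy":4,"dz":4,"wx":0,"wy":0,"wz":0.26,"jaw":0},{"dx":-6,"dy":6,"dz":4,"wx":0,"wy":0,"wz":0.37,"jaw":0},{"dx":-8,"dy":8,"dz":4,"wx":0,"wy":0,"wz":0.48,"jaw":0}]'; python3 -m inch '[{"dx":-2,"dy":2,"dz":0,"wx":0,"wy":0,"wz":0.1,"jaw":0},{"dx":-4,"dy":4,"dz":0,"wx":0,"wy":0,"wz":0.2,"jaw":0},{"dx":-6,"dy":6,"dz":0,"wx":0,"wy":0,"wz":0.3,"jaw":0},{"dx":-8,"dy":8,"dz":0,"wx":0,"wy":0,"wz":0.4,"jaw":0},{"dx":-9.5,"dy":9.5,"dz":0,"wx":0,"wy":0,"wz":0.48,"jaw":0}]'; python3 -m inch '[{"dx":-1.8,"dy":1.8,"dz":0,"wx":0,"wy":0,"wz":0.1,"jaw":0},{"dx":-3.4,"dy":3.4,"dz":0,"wx":0,"wy":0,"wz":0.2,"jaw":0},{"dx":-4.6,"dy":4.6,"dz":0,"wx":0,"wy":0,"wz":0.3,"jaw":0},{"dx":-5.4,"dy":5.4,"dz":0,"wx":0,"wy":0,"wz":0.4,"jaw":0},{"dx":-5.6,"dy":5.6,"dz":0,"wx":0,"wy":0,"wz":0.48,"jaw":0}]';  python3 -m inch '[{"dx":0,"dy":0,"dz":0,"wx":0,"wy":0,"wz":0,"jaw":0},{"dx":0,"dy":0,"dz":0,"wx":0,"wy":0,"wz":0,"jaw":0},{"dx":0,"dy":0,"dz":0,"wx":0,"wy":0,"wz":0,"jaw":0}]'; sed -i 's/("box",([^)]*53)/("box",(477,250,0,d(53)/; s/"tray",([^)]*))/"tray",(477,250,215,d(53))/' poses.py; python3 chk.py w8
```

```text
clock: 16.33
tcp_pos: [708.4, 18.8, 180.6]
tool_rot: [0.864, 0.503, 0.001, 0.0]
contact_force: [1.6, -0.1, -1.3]
opening: 11.7
finger_force: 30.0
clock: 16.75
tcp_pos: [627.2, 99.3, 218.2]
tool_rot: [0.718, 0.696, 0.0, 0.0]
contact_force: [-0.3, 0.6, -2.3]
opening: 11.8
finger_force: 30.0
clock: 17.17
tcp_pos: [530.4, 195.1, 217.3]
tool_rot: [0.532, 0.847, -0.001, -0.001]
contact_force: [-0.6, 0.8, -3.5]
opening: 11.5
finger_force: 30.0
clock: 17.58
tcp_pos: [474.6, 250.9, 217.4]
tool_rot: [0.315, 0.949, -0.0, -0.001]
contact_force: [0.4, -0.2, -3.3]
opening: 11.7
finger_force: 30.0
clock: 17.83
tcp_pos: [477.1, 249.6, 217.8]
tool_rot: [0.319, 0.948, -0.0, -0.0]
contact_force: [-0.1, -0.0, -2.2]
opening: 11.6
finger_force: 30.0
[ 3.53860331e-01  2.75521539e-01  1.64882471e+00 -3.45227521e-04
  1.21766291e+00 -5.67420511e-01]
jaw 52.792347816152265 tcp [477.10518883 249.56632017 217.82161276] tilt [-2.78434969e-04 -4.48176619e-04 -9.99999861e-01]
```

View pics/w8.png

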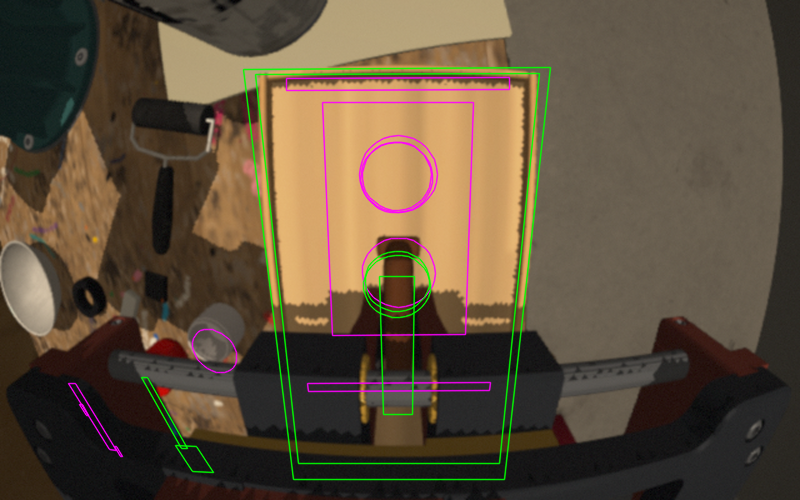

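The held tray is level and aligned with the box, with sides at 260–538 px centred over the wells. I'm lowering it.

```bash
python3 -m inch '[{"dx":0,"dy":0,"dz":-2,"wx":0,"wy":0,"wz":0,"jaw":0},{"dx":0,"dy":0,"dz":-5,"wx":0,"wy":0,"wz":0,"jaw":0},{"dx":0,"dy":0,"dz":-8,"wx":0,"wy":0,"wz":0,"jaw":0},{"dx":0,"dy":0,"dz":-10,"wx":0,"wy":0,"wz":0,"jaw":0},{"dx":0,"dy":0,"dz":-11,"wx":0,"wy":0,"wz":0,"jaw":0}]'; python3 -m inch '[{"dx":0,"dy":0,"dz":-0.4,"wx":0,"wy":0,"wz":0,"jaw":0},{"dx":0,"dy":0,"dz":-0.8,"wx":0,"wy":0,"wz":0,"jaw":0},{"dx":0,"dy":0,"dz":-1.2,"wx":0,"wy":0,"wz":0,"jaw":0},{"dx":0,"dy":0,"dz":-1.4,"wx":0,"wy":0,"wz":0,"jaw":0},{"dx":0,"dy":0,"dz":-1.4,"wx":0,"wy":0,"wz":0,"jaw":0}]'
```

```text
clock: 18.3
tcp_pos: [475.5, 248.7, 105.4]
tool_rot: [0.319, 0.948, -0.001, -0.002]
contact_force: [-0.6, 0.4, -2.9]
opening: 11.9
finger_force: 30.0
clock: 18.72
tcp_pos: [477.5, 250.1, 94.6]
tool_rot: [0.318, 0.948, 0.0, 0.0]
contact_force: [0.7, 0.7, -2.9]
opening: 11.7
finger_force: 30.0
```

```bash
python3 -m inch '[{"dx":0,"dy":0,"dz":-0.2,"wx":0,"wy":0,"wz":0,"jaw":0},{"dx":0,"dy":0,"dz":-0.4,"wx":0,"wy":0,"wz":0,"jaw":0},{"dx":0,"dy":0,"dz":-0.4,"wx":0,"wy":0,"wz":0,"jaw":0},{"dx":0,"dy":0,"dz":-0.4,"wx":0,"wy":0,"wz":0,"jaw":0}]'; python3 -m inch '[{"dx":0,"dy":0,"dz":0,"wx":0,"wy":0,"wz":0,"jaw":0.4},{"dx":0,"dy":0,"dz":0,"wx":0,"wy":0,"wz":0,"jaw":0.4},{"dx":0,"dy":0,"dz":0,"wx":0,"wy":0,"wz":0,"jaw":0.4},{"dx":0,"dy":0,"dz":0,"wx":0,"wy":0,"wz":0,"jaw":0.4}]'; python3 -m inch '[{"dx":0,"dy":0,"dz":3,"wx":0,"wy":0,"wz":0,"jaw":0.4},{"dx":0,"dy":0,"dz":7,"wx":0,"wy":0,"wz":0,"jaw":0.4},{"dx":0,"dy":0,"dz":11,"wx":0,"wy":0,"wz":0,"jaw":0.4},{"dx":0,"dy":0,"dz":13,"wx":0,"wy":0,"wz":0,"jaw":0.4},{"dx":0,"dy":0,"dz":13,"wx":0,"wy":0,"wz":0,"jaw":0.4}]';python3 -m inch '[{"dx":0,"dy":0,"dz":3,"wx":0,"wy":0,"wz":0,"jaw":0.4},{"dx":0,"dy":0,"dz":3,"wx":0,"wy":0,"wz":0,"jaw":0.4}]'; sed -i 's/"tray",([^)]*))/"tray",(477,250,72,d(53))/' poses.py; python3 chk.py w9
```

```text
clock: 19.05
tcp_pos: [477.5, 250.1, 90.6]
tool_rot: [0.318, 0.948, 0.0, 0.001]
contact_force: [0.2, 1.3, -0.6]
opening: 12.1
finger_force: 30.0
clock: 19.38
tcp_pos: [476.9, 249.9, 90.2]
tool_rot: [0.318, 0.948, -0.0, -0.0]
contact_force: [0.8, 0.7, -0.1]
opening: 33.9
finger_force: 0.0
clock: 19.8
tcp_pos: [480.2, 251.2, 225.5]
tool_rot: [0.318, 0.948, 0.003, 0.004]
contact_force: [-0.5, -0.1, 0.4]
opening: 35.0
finger_force: 0.0
clock: 19.97
tcp_pos: [478.8, 250.6, 253.6]
tool_rot: [0.318, 0.948, 0.002, 0.002]
contact_force: [1.3, 0.7, 0.1]
opening: 35.4
finger_force: 0.0
[ 3.54450483e-01  2.42144420e-01  1.60147026e+00 -5.71767869e-06
  1.29240064e+00 -5.69618939e-01]
jaw 52.945772123956445 tcp [478.759675   250.64415031 253.55132913] tilt [ 0.00523251  0.00193059 -0.99998445]
```

View pics/w9.png

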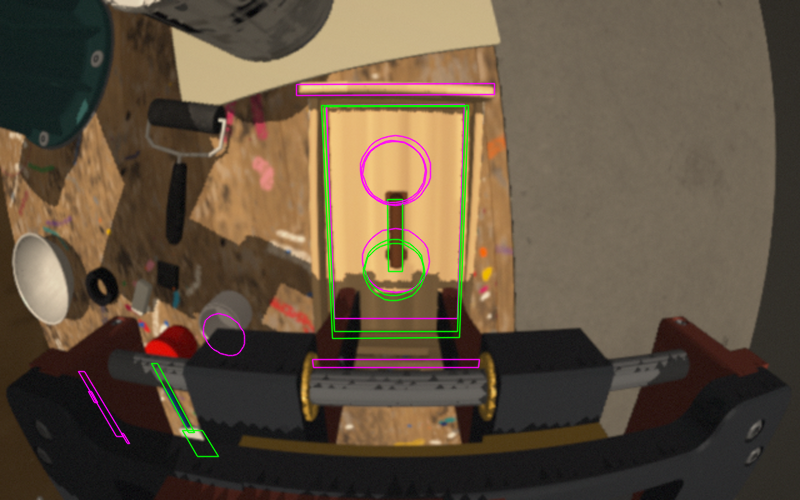

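The tray outline at z = 72 fits (grip at (396,230)), so step 2 looks met. To save views, I'll measure brush and knife by colour on existing frames.

```bash
cat > seg.py <<'E'
from h import *
def seg(n,lo,hi,z,box):
    s,st=pickle.load(open(n+".pkl","rb")); x0,x1,y0,y1=box
    g=np.arange(x0,x1,.5);h=np.arange(y0,y1,.5); X,Y=np.meshgrid(g,h)
    m=proj(s,np.c_[X.ravel(),Y.ravel(),0*X.ravel()+z],st).astype(np.float32)
    im=cv2.remap(s["image"],m[:,0].reshape(X.shape),m[:,1].reshape(X.shape),cv2.INTER_LINEAR)
    k=cv2.inRange(cv2.cvtColor(im,cv2.COLOR_RGB2HSV),lo,hi); k=cv2.morphologyEx(k,cv2.MORPH_CLOSE,np.ones((15,15)))
    N,L,stt,c=cv2.connectedComponentsWithStats(k); i=1+np.argmax(stt[1:,4])
    p=np.argwhere(L==i)[:,::-1].astype(np.float32)*.5+[x0,y0]
    (cx,cy),wh,a=cv2.minAreaRect(p.astype(np.float32)); 
    v=cv2.PCACompute(p.astype(np.float32),None)[1][0]
    return n,np.round((cx,cy),1),np.round(wh,1),"dir",round(float(np.degrees(np.arctan2(v[1],v[0])))%180,1),"n",len(p)
E
python3 - <<'E'
from seg import *
for n in ("w2","w3","w5"):
    print("brush",seg(n,(100,90,20),(130,255,200),8,(420,560,-230,-130)))
    print("knife",seg(n,(18,150,120),(32,255,255),8,(330,520,-420,-300)))
E
```

```text
brush ('w2', array([ 487.4, -180.9]), array([  9.4, 123.2]), 'dir', 154.5, 'n', 3798)
knife ('w2', array([ 460.5, -369. ]), array([28.2, 46.9]), 'dir', 156.0, 'n', 4891)
brush ('w3', array([ 474., -176.]), array([12.5, 99.8]), 'dir', 154.4, 'n', 4305)
knife ('w3', array([ 394., -336.]), array([33.7, 86.4]), 'dir', 152.8, 'n', 9617)
brush ('w5', array([ 488.1, -182.4]), array([ 12.5, 122.9]), 'dir', 154.7, 'n', 5143)
knife ('w5', array([ 417.5, -348. ]), array([ 32.2, 142.2]), 'dir', 152.6, 'n', 13598)
```

```bash
python3 -m inch '[{"dx":0,"dy":-20,"dz":0,"wx":0,"wy":0,"wz":0.2,"jaw":0.5},{"dx":0,"dy":-20,"dz":0,"wx":0,"wy":0,"wz":0.2,"jaw":0.5},{"dx":0,"dy":-20,"dz":0,"wx":0,"wy":0,"wz":0.2,"jaw":0.5},{"dx":0,"dy":-20,"dz":0,"wx":0,"wy":0,"wz":0.2,"jaw":0.5},{"dx":0,"dy":-20,"dz":0,"wx":0,"wy":0,"wz":0.2,"jaw":0.5}]'; python3 -m inch '[{"dx":0,"dy":-18,"dz":-3,"wx":0,"wy":0,"wz":0,"jaw":0.5},{"dx":0,"dy":-18,"dz":-3,"wx":0,"wy":0,"wz":0,"jaw":0.5},{"dx":0,"dy":-18,"dz":-3,"wx":0,"wy":0,"wz":0,"jaw":0.5},{"dx":0,"dy":-18,"dz":-3,"wx":0,"wy":0,"wz":0,"jaw":0.5},{"dx":0,"dy":-18,"dz":-3,"wx":0,"wy":0,"wz":0,"jaw":0.5}]'; python3 -m inch '[{"dx":-0.3,"dy":-4.6,"dz":-13,"wx":0,"wy":0,"wz":0,"jaw":0.5},{"dx":-0.3,"dy":-4.6,"dz":-13,"wx":0,"wy":0,"wz":0,"jaw":0.5},{"dx":-0.3,"dy":-4.6,"dz":-13,"wx":0,"wy":0,"wz":0,"jaw":0.5},{"dx":-0.3,"dy":-4.6,"dz":-13,"wx":0,"wy":0,"wz":0,"jaw":0.5},{"dx":-0.3,"dy":-4.6,"dz":-13,"wx":0,"wy":0,"wz":0,"jaw":0.5}]'; python3 -m inch '[{"dx":0,"dy":0,"dz":0,"wx":0,"wy":0,"wz":0,"jaw":0.5},{"dx":0,"dy":0,"dz":0,"wx":0,"wy":0,"wz":0,"jaw":0.5}]'; python3 chk.py w10; python3 - <<'E'
from seg import *
print("brush",seg("w10",(100,90,20),(130,255,200),8,(420,570,-230,-130)))
print("knife",seg("w10",(18,150,120),(32,255,255),8,(330,520,-420,-300)))
E
```

```text
clock: 20.43
tcp_pos: [475.5, 47.9, 248.3]
tool_rot: [0.221, 0.975, -0.0, -0.001]
contact_force: [1.1, -0.0, 0.2]
opening: 44.0
finger_force: 0.0
clock: 20.85
tcp_pos: [475.6, -134.3, 217.6]
tool_rot: [0.223, 0.975, -0.001, -0.001]
contact_force: [1.3, 0.2, 0.1]
opening: 44.3
finger_force: 0.0
clock: 21.27
tcp_pos: [469.9, -175.2, 85.1]
tool_rot: [0.222, 0.975, 0.001, -0.005]
contact_force: [-0.7, 0.7, -0.0]
opening: 43.6
finger_force: 0.0
clock: 21.43
tcp_pos: [474.1, -175.8, 90.4]
tool_rot: [0.221, 0.975, 0.0, 0.0]
contact_force: [-0.1, 0.4, 0.1]
opening: 44.2
finger_force: 0.0
[-4.91858008e-01  3.92444392e-01  1.85666404e+00  6.02455753e-05
  8.92351944e-01 -1.61602317e+00]
jaw 64.4077535384775 tcp [ 474.13668181 -175.84525577   90.36052941] tilt [ 1.38753019e-04 -2.11285768e-05 -9.99999990e-01]
brush ('w10', array([ 486.2, -182.5]), array([ 11.4, 127.5]), 'dir', 154.4, 'n', 4819)
knife ('w10', array([ 415.2, -347.5]), array([ 27.5, 134.8]), 'dir', 151.8, 'n', 12307)
```

```bash
python3 -m inch '[{"dx":-0.2,"dy":0,"dz":-2,"wx":0,"wy":0,"wz":0,"jaw":0.5},{"dx":-0.2,"dy":0,"dz":-4,"wx":0,"wy":0,"wz":0,"jaw":0.5},{"dx":-0.2,"dy":0,"dz":-6,"wx":0,"wy":0,"wz":0,"jaw":0.5},{"dx":-0.2,"dy":0,"dz":-7,"wx":0,"wy":0,"wz":0,"jaw":0.5},{"dx":-0.2,"dy":0,"dz":-7.5,"wx":0,"wy":0,"wz":0,"jaw":0.5}]'; python3 -m inch '[{"dx":0,"dy":0,"dz":-0.4,"wx":0,"wy":0,"wz":0,"jaw":0.5},{"dx":0,"dy":0,"dz":-0.8,"wx":0,"wy":0,"wz":0,"jaw":0.5},{"dx":0,"dy":0,"dz":-0.8,"wx":0,"wy":0,"wz":0,"jaw":0.5},{"dx":0,"dy":0,"dz":-0.8,"wx":0,"wy":0,"wz":0,"jaw":0.5}]'
```

```text
clock: 21.9
tcp_pos: [472.1, -175.7, 15.0]
tool_rot: [0.221, 0.975, -0.0, 0.0]
contact_force: [-0.6, 0.4, 0.8]
opening: 43.7
finger_force: 0.0
clock: 22.23
tcp_pos: [472.4, -176.3, 7.6]
tool_rot: [0.222, 0.975, -0.0, 0.0]
contact_force: [0.3, -0.2, 0.1]
opening: 43.9
finger_force: 0.0
```

```bash
python3 -m inch '[{"dx":0,"dy":0,"dz":-0.4,"wx":0,"wy":0,"wz":0,"jaw":0.5},{"dx":0,"dy":0,"dz":-0.4,"wx":0,"wy":0,"wz":0,"jaw":0.5},{"dx":0,"dy":0,"dz":-0.4,"wx":0,"wy":0,"wz":0,"jaw":0},{"dx":0,"dy":0,"dz":-0.4,"wx":0,"wy":0,"wz":0,"jaw":0},{"dx":0,"dy":0,"dz":-0.4,"wx":0,"wy":0,"wz":0,"jaw":0}]'; python3 -m inch '[{"dx":0,"dy":0,"dz":0,"wx":0,"wy":0,"wz":0,"jaw":0},{"dx":0,"dy":0,"dz":0,"wx":0,"wy":0,"wz":0,"jaw":0},{"dx":0,"dy":0,"dz":0,"wx":0,"wy":0,"wz":0,"jaw":0},{"dx":0,"dy":0,"dz":0,"wx":0,"wy":0,"wz":0,"jaw":0}]'
```

```text
clock: 22.65
tcp_pos: [472.0, -176.2, 3.2]
tool_rot: [0.222, 0.975, -0.0, 0.0]
contact_force: [0.2, -0.9, 0.6]
opening: 27.2
finger_force: 0.0
clock: 22.98
tcp_pos: [472.0, -176.1, 3.2]
tool_rot: [0.222, 0.975, -0.0, 0.0]
contact_force: [1.0, 0.5, 0.2]
opening: 11.3
finger_force: 30.0
```

```bash
python3 -m inch '[{"dx":0,"dy":0,"dz":2,"wx":0,"wy":0,"wz":0,"jaw":0},{"dx":0,"dy":0,"dz":5,"wx":0,"wy":0,"wz":0,"jaw":0},{"dx":0,"dy":0,"dz":9,"wx":0,"wy":0,"wz":0,"jaw":0},{"dx":0,"dy":0,"dz":13,"wx":0,"wy":0,"wz":0,"jaw":0},{"dx":0,"dy":0,"dz":16.5,"wx":0,"wy":0,"wz":0,"jaw":0}]'; python3 -m inch '[{"dx":0,"dy":2,"dz":2,"wx":0,"wy":0,"wz":0,"jaw":0},{"dx":-0.5,"dy":5,"dz":4,"wx":0,"wy":0,"wz":-0.05,"jaw":0},{"dx":-1,"dy":9,"dz":4.5,"wx":0,"wy":0,"wz":-0.1,"jaw":0},{"dx":-1.5,"dy":13,"dz":4.5,"wx":0,"wy":0,"wz":-0.15,"jaw":0},{"dx":-2,"dy":17,"dz":4.5,"wx":0,"wy":0,"wz":-0.2,"jaw":0}]'; python3 -m inch '[{"dx":-0.5,"dy":4,"dz":0,"wx":0,"wy":0,"wz":0,"jaw":0},{"dx":-1,"dy":8,"dz":0,"wx":0,"wy":0,"wz":0,"jaw":0},{"dx":-1.5,"dy":12,"dz":0,"wx":0,"wy":0,"wz":0,"jaw":0},{"dx":-2,"dy":16,"dz":0,"wx":0,"wy":0,"wz":0,"jaw":0},{"dx":-2.2,"dy":19,"dz":0,"wx":0,"wy":0,"wz":0,"jaw":0}]'; python3 -m inch '[{"dx":-0.4,"dy":4,"dz":0,"wx":0,"wy":0,"wz":0,"jaw":0},{"dx":-0.7,"dy":6.9,"dz":0,"wx":0,"wy":0,"wz":0,"jaw":0},{"dx":-0.7,"dy":6.9,"dz":0,"wx":0,"wy":0,"wz":0,"jaw":0},{"dx":-0.7,"dy":6.9,"dz":0,"wx":0,"wy":0,"wz":0,"jaw":0},{"dx":-0.7,"dy":6.9,"dz":0,"wx":0,"wy":0,"wz":0,"jaw":0}]'
python3 - <<'E'
from bench import arm
import cv2,pickle
s=arm.snapshot("side");t=arm.snapshot("scene")
pickle.dump((s,t),open("st11.pkl","wb"))
a=cv2.resize(s["image"][40:240,280:440],None,fx=2.5,fy=2.5);b=cv2.resize(t["image"][180:380,210:370],None,fx=2.5,fy=2.5)
cv2.imwrite("pics/st11.png",cv2.hconcat([a,b])[:,:,::-1])
E
```

```text
clock: 23.4
tcp_pos: [471.7, -176.0, 170.3]
tool_rot: [0.222, 0.975, -0.0, 0.0]
contact_force: [0.1, -0.5, -0.6]
opening: 11.9
finger_force: 30.0
clock: 23.82
tcp_pos: [451.7, -4.8, 213.9]
tool_rot: [0.32, 0.948, 0.0, 0.001]
contact_force: [0.4, 0.5, -0.3]
opening: 11.3
finger_force: 30.0
clock: 24.23
tcp_pos: [428.5, 186.6, 213.1]
tool_rot: [0.317, 0.948, 0.0, -0.0]
contact_force: [0.1, -0.7, 0.1]
opening: 11.9
finger_force: 30.0
clock: 24.65
tcp_pos: [422.5, 252.3, 212.8]
tool_rot: [0.317, 0.948, -0.001, -0.0]
contact_force: [-0.2, -1.4, 0.4]
opening: 11.3
finger_force: 30.0
```

View pics/st11.png

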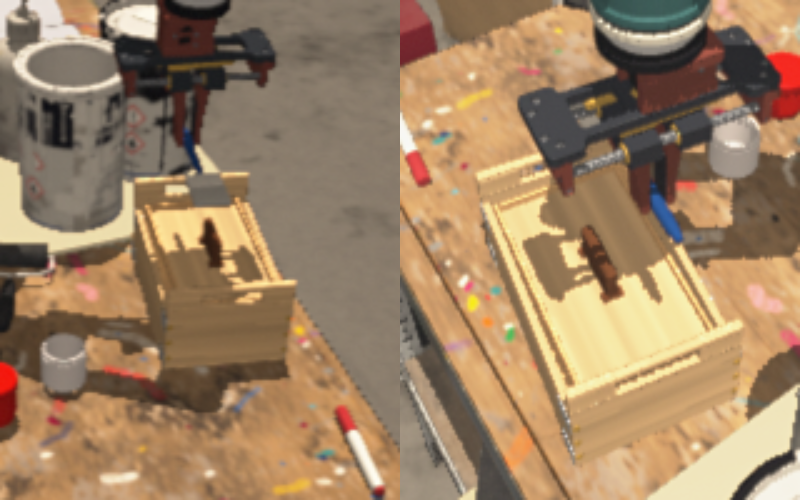

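The brush hangs from the fingers: head at crop (208,188) in the side half, tail at (665,220) in the scene half. I'll compare with a level prediction to get the droop.

```bash
python3 - <<'E'
from h import *
from bench import arm
from scipy.optimize import brentq
s,t=pickle.load(open("st11.pkl","rb")); st=arm.state(); p=st["tcp_pos"]; print(p)
T=R.from_quat(st["tool_rot"]).as_matrix(); jd=T[:,1]
ax=np.array([np.cos(np.radians(-37)),np.sin(np.radians(-37)),0])
for dr in (-20,-10,0,10,20,30,40):
    rot=lambda v:v*np.cos(np.radians(dr))*ax+np.array([0,0,-1])*v*np.sin(np.radians(dr))
    c=p+[0,0,3]
    H=c+rot(110);Hend=c+rot(138); Ta=c+rot(-48)
    f=lambda q,cam,x0,y0,off:((proj(cam,[q])[0]-[x0,y0])*2.5+[off,0]).round(0)
    print(dr,"side head",f(H,s,280,40,0),f(Hend,s,280,40,0),"tail",f(Ta,s,280,40,0),"scene tail",f(Ta,t,210,180,400),"grip",f(c,t,210,180,400))
E
```

```text
[422.85534808 251.60710871 212.96616574]
-20 side head [207. 157.] [213. 162.] tail [175. 132.] scene tail [678. 251.] grip [653. 195.]
-10 side head [206. 173.] [213. 183.] tail [175. 125.] scene tail [680. 247.] grip [653. 195.]
0 side head [205. 189.] [211. 202.] tail [175. 119.] scene tail [680. 241.] grip [653. 195.]
10 side head [204. 202.] [209. 219.] tail [176. 113.] scene tail [680. 233.] grip [653. 195.]
20 side head [201. 213.] [206. 233.] tail [176. 108.] scene tail [679. 224.] grip [653. 195.]
30 side head [199. 222.] [202. 244.] tail [178. 104.] scene tail [677. 214.] grip [653. 195.]
40 side head [195. 228.] [198. 251.] tail [179. 100.] scene tail [674. 204.] grip [653. 195.]
```

The prediction for zero droop matches both the head (208,188) and the tail (680,241), so the brush is level. I'm lowering it into the tray.

```bash
python3 -m inch '[{"dx":0,"dy":0.1,"dz":-3,"wx":0,"wy":0,"wz":0,"jaw":0},{"dx":0,"dy":0.1,"dz":-6,"wx":0,"wy":0,"wz":0,"jaw":0},{"dx":0,"dy":0.1,"dz":-9,"wx":0,"wy":0,"wz":0,"jaw":0},{"dx":0,"dy":0.1,"dz":-11,"wx":0,"wy":0,"wz":0,"jaw":0},{"dx":0,"dy":0.1,"dz":-12,"wx":0,"wy":0,"wz":0,"jaw":0}]'; python3 -m inch '[{"dx":0,"dy":0,"dz":-0.4,"wx":0,"wy":0,"wz":0,"jaw":0},{"dx":0,"dy":0,"dz":-0.8,"wx":0,"wy":0,"wz":0,"jaw":0},{"dx":0,"dy":0,"dz":-0.8,"wx":0,"wy":0,"wz":0,"jaw":0},{"dx":0,"dy":0,"dz":-0.8,"wx":0,"wy":0,"wz":0,"jaw":0}]'
```

```text
clock: 25.17
tcp_pos: [421.5, 251.8, 90.8]
tool_rot: [0.319, 0.948, -0.002, -0.002]
contact_force: [0.1, -0.2, -0.3]
opening: 11.9
finger_force: 30.0
clock: 25.5
tcp_pos: [423.8, 254.0, 86.1]
tool_rot: [0.318, 0.948, 0.001, 0.001]
contact_force: [0.1, -0.1, -0.7]
opening: 11.7
finger_force: 30.0
```

```bash
python3 -m inch '[{"dx":0,"dy":0,"dz":-0.25,"wx":0,"wy":0,"wz":0,"jaw":0},{"dx":0,"dy":0,"dz":-0.5,"wx":0,"wy":0,"wz":0,"jaw":0},{"dx":0,"dy":0,"dz":-0.5,"wx":0,"wy":0,"wz":0,"jaw":0},{"dx":0,"dy":0,"dz":-0.5,"wx":0,"wy":0,"wz":0,"jaw":0}]'; python3 -m inch '[{"dx":0,"dy":0,"dz":0,"wx":0,"wy":0,"wz":0,"jaw":0.22},{"dx":0,"dy":0,"dz":0,"wx":0,"wy":0,"wz":0,"jaw":0.22},{"dx":0,"dy":0,"dz":0,"wx":0,"wy":0,"wz":0,"jaw":0.22}]'
```

```text
clock: 25.83
tcp_pos: [423.0, 254.0, 80.3]
tool_rot: [0.318, 0.948, 0.0, 0.0]
contact_force: [-0.1, 0.1, 0.3]
opening: 11.6
finger_force: 30.0
clock: 26.08
tcp_pos: [423.0, 254.0, 80.2]
tool_rot: [0.318, 0.948, -0.0, 0.0]
contact_force: [0.8, -0.7, 1.4]
opening: 19.5
finger_force: 0.0
```

The brush is released. Before the knife, I'll retreat upward and check how close the side board is to it.

```bash
python3 -m inch '[{"dx":0,"dy":0,"dz":3,"wx":0,"wy":0,"wz":0,"jaw":0.22},{"dx":0,"dy":0,"dz":7,"wx":0,"wy":0,"wz":0,"jaw":0.22},{"dx":0,"dy":0,"dz":11,"wx":0,"wy":0,"wz":0,"jaw":0.22},{"dx":0,"dy":0,"dz":15,"wx":0,"wy":0,"wz":0,"jaw":0.22},{"dx":0,"dy":0,"dz":17,"wx":0,"wy":0,"wz":0,"jaw":0.22}]'
python3 - <<'E'
from h import *
S=pickle.load(open("scene0.pkl","rb"));D=pickle.load(open("side0.pkl","rb"))
s,st=pickle.load(open("w5.pkl","rb"))
for q in [(5,200),(20,270),(50,340)]: print("w5",at(s,q[0]/1.25,q[1]/1.25,0,st))
for q in [(148,130),(155,200),(165,290)]: print("side z0",at(D,*q,0))
im=S["image"]; 
for cam,n,cols in ((D,"D",[(y,range(130,182,3)) for y in (170,240)]),):
  for y,c in cols: print(n,y,[(x,tuple(int(v) for v in cam["image"][y,x])) for x in c])
w,sw=pickle.load(open("w1.pkl","rb")) if __import__("os").path.exists("w1.pkl") else (None,None)
print(w is not None)
E
```

```text
clock: 26.5
tcp_pos: [424.7, 254.7, 255.0]
tool_rot: [0.318, 0.948, 0.002, 0.002]
contact_force: [0.9, 0.7, 0.3]
opening: 19.2
finger_force: 0.0
w5 [ 371.7 -445.7]
w5 [ 434.  -485.1]
w5 [ 508.8 -513.4]
side z0 [-163.5 -137.9]
side z0 [ 162.9 -321.7]
side z0 [ 460.7 -486.7]
D 170 [(130, (135, 122, 106)), (133, (160, 130, 95)), (136, (170, 134, 94)), (139, (75, 56, 36)), (142, (78, 58, 36)), (145, (78, 57, 36)), (148, (78, 58, 35)), (151, (83, 61, 40)), (154, (129, 97, 64)), (157, (159, 117, 79)), (160, (178, 134, 90)), (163, (197, 173, 148)), (166, (145, 119, 95)), (169, (162, 124, 86)), (172, (178, 128, 86)), (175, (183, 106, 84)), (178, (202, 156, 127)), (181, (164, 151, 135))]
D 240 [(130, (93, 72, 51)), (133, (95, 74, 52)), (136, (169, 133, 94)), (139, (169, 135, 94)), (142, (79, 60, 38)), (145, (90, 75, 57)), (148, (79, 59, 36)), (151, (77, 56, 33)), (154, (80, 60, 37)), (157, (78, 58, 36)), (160, (85, 65, 42)), (163, (87, 67, 45)), (166, (91, 68, 46)), (169, (92, 68, 43)), (172, (93, 69, 45)), (175, (104, 83, 62)), (178, (123, 106, 88)), (181, (115, 99, 81))]
True
```

```bash
python3 - <<'E'
from h import *
D=pickle.load(open("side0.pkl","rb"))
n=np.array([np.cos(np.radians(65)),np.sin(np.radians(65))]);g=np.array([392,-338.7])
for q in [(152,170),(175,240)]: a=at(D,*q,0); print("base",a,(a-g)@n)
for q in [(138,170),(140.5,240)]:
  for z in (60,100,140,200): a=at(D,*q,z); print("top",z,a,(a-g)@n)
for nm in("w5","w3","w2"):
  s,st=pickle.load(open(nm+".pkl","rb"))
  # walk along normal from grip at z=0 and print colours
  print(nm,[(k,tuple(int(v) for v in s["image"][int(p[1]),int(p[0])])) for k in range(-180,-60,8) for p in proj(s,[[*(g+k*n+60*np.array([n[1],-n[0]])),0]],st) if 0<=p[0]<640 and 0<=p[1]<400])
E
```

```text
base [  36.3 -250.4] -70.2983381058306
base [ 338.7 -373.2] -53.7931720035437
top 60 [  80.  -311.1] -106.84280274088673
top 100 [ 130. -331.] -103.74741461588106
top 140 [ 180. -351.] -100.74265726957908
top 200 [ 255.  -380.9] -96.14489047142244
top 60 [ 330.6 -458.2] -134.2525418217586
top 100 [ 369.5 -471.7] -130.04784656504017
top 140 [ 408.4 -485.1] -125.75252052961811
top 200 [ 466.8 -505.3] -119.3790313421016
w5 [(-132, (69, 50, 28)), (-124, (68, 48, 27)), (-116, (71, 52, 32)), (-108, (71, 53, 32)), (-100, (73, 53, 31)), (-92, (176, 129, 79)), (-84, (215, 178, 137)), (-76, (186, 143, 99)), (-68, (172, 126, 76))]
w3 [(-180, (77, 58, 35)), (-172, (75, 54, 31)), (-164, (74, 55, 31)), (-156, (76, 57, 34)), (-148, (75, 55, 32)), (-140, (75, 56, 34)), (-132, (74, 55, 32)), (-124, (66, 46, 29)), (-116, (57, 27, 19)), (-108, (61, 33, 26)), (-100, (60, 32, 25)), (-92, (58, 31, 23)), (-84, (58, 28, 22)), (-76, (68, 39, 27)), (-68, (88, 57, 37))]
w2 [(-180, (47, 46, 45)), (-172, (41, 41, 40)), (-164, (44, 41, 38)), (-156, (64, 50, 27)), (-148, (36, 26, 23)), (-140, (56, 33, 21)), (-132, (59, 40, 24)), (-124, (53, 30, 20)), (-116, (55, 36, 24)), (-108, (68, 46, 28)), (-100, (94, 65, 40)), (-92, (167, 123, 80)), (-84, (199, 164, 125)), (-76, (166, 125, 83)), (-68, (162, 117, 73))]
```

The board is about 100–120 mm from the knife and the gripper body reaches 89 mm. I'll bias the grasp a few mm away from the board, letting the closing fingers centre the knife. I'm moving above it to re-measure.

```bash
python3 -m inch '[{"dx":-0.9,"dy":-20,"dz":0,"wx":0,"wy":0,"wz":0.2,"jaw":0.6},{"dx":-0.9,"dy":-20,"dz":0,"wx":0,"wy":0,"wz":0.2,"jaw":0.6},{"dx":-0.9,"dy":-20,"dz":0,"wx":0,"wy":0,"wz":0.2,"jaw":0.6},{"dx":-0.9,"dy":-20,"dz":0,"wx":0,"wy":0,"wz":0.2,"jaw":0.6},{"dx":-0.9,"dy":-20,"dz":0,"wx":0,"wy":0,"wz":0.2,"jaw":0.6}]'; python3 -m inch '[{"dx":-0.9,"dy":-20,"dz":0,"wx":0,"wy":0,"wz":0,"jaw":0.6},{"dx":-0.9,"dy":-20,"dz":0,"wx":0,"wy":0,"wz":0,"jaw":0.6},{"dx":-0.9,"dy":-20,"dz":0,"wx":0,"wy":0,"wz":0,"jaw":0.6},{"dx":-0.9,"dy":-20,"dz":0,"wx":0,"wy":0,"wz":0,"jaw":0.6},{"dx":-0.9,"dy":-20,"dz":0,"wx":0,"wy":0,"wz":0,"jaw":0.6}]'; python3 -m inch '[{"dx":-0.9,"dy":-18.6,"dz":-6,"wx":0,"wy":0,"wz":0,"jaw":0.6},{"dx":-0.9,"dy":-18.6,"dz":-6,"wx":0,"wy":0,"wz":0,"jaw":0.6},{"dx":-0.9,"dy":-18.6,"dz":-6,"wx":0,"wy":0,"wz":0,"jaw":0.6},{"dx":-0.9,"dy":-18.6,"dz":-6,"wx":0,"wy":0,"wz":0,"jaw":0.6},{"dx":-0.9,"dy":-18.6,"dz":-6,"wx":0,"wy":0,"wz":0,"jaw":0.6}]'; python3 -m inch '[{"dx":0,"dy":0,"dz":0,"wx":0,"wy":0,"wz":0,"jaw":0.6},{"dx":0,"dy":0,"dz":0,"wx":0,"wy":0,"wz":0,"jaw":0.6}]'; python3 chk.py w12; python3 - <<'E'
from seg import *
for lo in ((18,150,120),(20,200,100),(18,200,60)): print("knife",seg("w12",lo,(32,255,255),9,(330,520,-420,-300)))
s,st=pickle.load(open("w12.pkl","rb"))
n=np.array([np.cos(np.radians(65)),np.sin(np.radians(65))]);g=np.array([392,-338.7])
for al in (-30,60): print([(k,tuple(int(v) for v in s["image"][int(p[1]),int(p[0])])) for k in range(-180,-60,8) for p in proj(s,[[*(g+k*n+al*np.array([n[1],-n[0]])),0]],st) if 0<=p[0]<640 and 0<=p[1]<400])
E
```

```text
clock: 26.92
tcp_pos: [413.2, 52.1, 250.3]
tool_rot: [0.221, 0.975, -0.0, 0.0]
contact_force: [0.7, 1.0, 0.4]
opening: 49.0
finger_force: 0.0
clock: 27.33
tcp_pos: [404.4, -148.9, 250.4]
tool_rot: [0.222, 0.975, -0.0, 0.0]
contact_force: [-0.3, -0.1, 0.2]
opening: 52.7
finger_force: 0.0
clock: 27.75
tcp_pos: [395.2, -335.4, 189.1]
tool_rot: [0.222, 0.975, -0.0, -0.0]
contact_force: [0.2, -0.4, -0.1]
opening: 52.7
finger_force: 0.0
clock: 27.92
tcp_pos: [395.3, -332.9, 189.3]
tool_rot: [0.223, 0.975, 0.001, -0.001]
contact_force: [0.3, 0.9, 0.1]
opening: 52.5
finger_force: 0.0
[-8.33684811e-01  2.75795420e-01  1.72818511e+00  1.61611392e-04
  1.13943742e+00 -1.95504470e+00]
jaw 64.24527114057989 tcp [ 395.30975473 -332.8659874   189.31674714] tilt [-0.00111817  0.00145015 -0.99999832]
knife ('w12', array([ 418. , -349.5]), array([ 22.1, 141.8]), 'dir', 153.5, 'n', 11587)
knife ('w12', array([ 417.9, -349.3]), array([ 20.3, 139.5]), 'dir', 153.5, 'n', 10606)
knife ('w12', array([ 417.9, -349.3]), array([ 20.3, 139.5]), 'dir', 153.5, 'n', 10606)
[(-180, (89, 66, 38)), (-172, (86, 64, 35)), (-164, (88, 66, 38)), (-156, (84, 62, 34)), (-148, (86, 63, 38)), (-140, (87, 64, 37)), (-132, (89, 66, 38)), (-124, (89, 67, 37)), (-116, (93, 70, 43)), (-108, (92, 71, 45)), (-100, (89, 67, 41)), (-92, (107, 78, 47)), (-84, (174, 131, 89)), (-76, (230, 175, 109)), (-68, (234, 190, 133))]
[(-180, (89, 65, 39)), (-172, (88, 65, 39)), (-164, (88, 65, 39)), (-156, (88, 65, 39)), (-148, (88, 67, 39)), (-140, (90, 68, 38)), (-132, (89, 65, 37)), (-124, (90, 67, 40)), (-116, (91, 68, 41)), (-108, (94, 71, 43)), (-100, (93, 70, 44)), (-92, (116, 85, 56)), (-84, (141, 120, 96)), (-76, (141, 109, 75)), (-68, (154, 113, 70))]
```

The knife body is a clean 20 x 140 mm rectangle at (418,−349). Grasp point is (388,−335), offset 14 mm away from the board, which is about 95 mm off. I'm descending.

```bash
python3 -m inch '[{"dx":-0.1,"dy":1.1,"dz":-3,"wx":0,"wy":0,"wz":-0.015,"jaw":0.8},{"dx":-0.1,"dy":1.1,"dz":-6,"wx":0,"wy":0,"wz":-0.015,"jaw":0.8},{"dx":-0.1,"dy":1.1,"dz":-9,"wx":0,"wy":0,"wz":-0.015,"jaw":0.8},{"dx":-0.1,"dy":1.1,"dz":-11,"wx":0,"wy":0,"wz":-0.015,"jaw":0.8},{"dx":-0.1,"dy":1.1,"dz":-11,"wx":0,"wy":0,"wz":-0.015,"jaw":0.8}]'; python3 -m inch '[{"dx":0,"dy":0,"dz":-2,"wx":0,"wy":0,"wz":0,"jaw":0.8},{"dx":0,"dy":0,"dz":-4,"wx":0,"wy":0,"wz":0,"jaw":0.8},{"dx":0,"dy":0,"dz":-6,"wx":0,"wy":0,"wz":0,"jaw":0.8},{"dx":0,"dy":0,"dz":-6,"wx":0,"wy":0,"wz":0,"jaw":0.8},{"dx":0,"dy":0,"dz":-6,"wx":0,"wy":0,"wz":0,"jaw":0.8}]'; python3 -m inch '[{"dx":0,"dy":0,"dz":-0.4,"wx":0,"wy":0,"wz":0,"jaw":0.8},{"dx":0,"dy":0,"dz":-0.8,"wx":0,"wy":0,"wz":0,"jaw":0.8},{"dx":0,"dy":0,"dz":-0.8,"wx":0,"wy":0,"wz":0,"jaw":0.8}]'
```

```text
clock: 28.38
tcp_pos: [393.1, -317.1, 77.4]
tool_rot: [0.228, 0.974, 0.002, -0.003]
contact_force: [-0.1, 0.7, 0.1]
opening: 70.6
finger_force: 0.0
clock: 28.8
tcp_pos: [395.2, -320.2, 21.0]
tool_rot: [0.228, 0.974, 0.0, -0.0]
contact_force: [-0.1, -0.3, -0.1]
opening: 70.1
finger_force: 0.0
clock: 29.05
tcp_pos: [395.4, -321.4, 12.8]
tool_rot: [0.229, 0.973, -0.0, 0.001]
contact_force: [-0.5, 0.3, -0.3]
opening: 70.8
finger_force: 0.0
```

```bash
python3 -m inch '[{"dx":0,"dy":0,"dz":-0.4,"wx":0,"wy":0,"wz":0,"jaw":0.8},{"dx":0,"dy":0,"dz":-0.8,"wx":0,"wy":0,"wz":0,"jaw":0.8},{"dx":0,"dy":0,"dz":-0.8,"wx":0,"wy":0,"wz":0,"jaw":0.8},{"dx":0,"dy":0,"dz":-0.8,"wx":0,"wy":0,"wz":0,"jaw":0}]'; python3 -m inch '[{"dx":0,"dy":0,"dz":0,"wx":0,"wy":0,"wz":0,"jaw":0},{"dx":0,"dy":0,"dz":0,"wx":0,"wy":0,"wz":0,"jaw":0},{"dx":0,"dy":0,"dz":0,"wx":0,"wy":0,"wz":0,"jaw":0},{"dx":0,"dy":0,"dz":0,"wx":0,"wy":0,"wz":0,"jaw":0},{"dx":0,"dy":0,"dz":0,"wx":0,"wy":0,"wz":0,"jaw":0}]'; python3 -m inch '[{"dx":0,"dy":0,"dz":0,"wx":0,"wy":0,"wz":0,"jaw":0},{"dx":0,"dy":0,"dz":0,"wx":0,"wy":0,"wz":0,"jaw":0},{"dx":0,"dy":0,"dz":0,"wx":0,"wy":0,"wz":0,"jaw":0},{"dx":0,"dy":0,"dz":0,"wx":0,"wy":0,"wz":0,"jaw":0}]'
```

```text
clock: 29.38
tcp_pos: [394.7, -320.9, 3.9]
tool_rot: [0.229, 0.973, 0.0, -0.0]
contact_force: [0.3, -0.1, -0.0]
opening: 66.7
finger_force: 0.0
clock: 29.8
tcp_pos: [394.9, -321.2, 4.2]
tool_rot: [0.229, 0.973, -0.0, 0.0]
contact_force: [-0.5, -0.4, -0.3]
opening: 33.7
finger_force: 0.1
clock: 30.13
tcp_pos: [395.0, -321.1, 4.2]
tool_rot: [0.229, 0.973, -0.0, 0.0]
contact_force: [0.2, 0.3, 1.1]
opening: 19.6
finger_force: 29.7
```

```bash
python3 -m inch '[{"dx":0,"dy":0,"dz":2,"wx":0,"wy":0,"wz":0,"jaw":0},{"dx":0,"dy":0,"dz":5,"wx":0,"wy":0,"wz":0,"jaw":0},{"dx":0,"dy":0,"dz":9,"wx":0,"wy":0,"wz":0,"jaw":0},{"dx":0,"dy":0,"dz":13,"wx":0,"wy":0,"wz":0,"jaw":0},{"dx":0,"dy":0,"dz":16.5,"wx":0,"wy":0,"wz":0,"jaw":0}]'; python3 -m inch '[{"dx":0,"dy":2,"dz":2,"wx":0,"wy":0,"wz":0,"jaw":0},{"dx":0.5,"dy":5,"dz":4,"wx":0,"wy":0,"wz":-0.05,"jaw":0},{"dx":1,"dy":9,"dz":5,"wx":0,"wy":0,"wz":-0.1,"jaw":0},{"dx":1.5,"dy":13,"dz":5,"wx":0,"wy":0,"wz":-0.15,"jaw":0},{"dx":2,"dy":17,"dz":5,"wx":0,"wy":0,"wz":-0.183,"jaw":0}]'; python3 -m inch '[{"dx":0.5,"dy":4,"dz":0,"wx":0,"wy":0,"wz":0,"jaw":0},{"dx":1,"dy":8,"dz":0,"wx":0,"wy":0,"wz":0,"jaw":0},{"dx":1.5,"dy":12,"dz":0,"wx":0,"wy":0,"wz":0,"jaw":0},{"dx":2,"dy":16,"dz":0,"wx":0,"wy":0,"wz":0,"jaw":0},{"dx":2.5,"dy":20,"dz":0,"wx":0,"wy":0,"wz":0,"jaw":0}]'; python3 -m inch '[{"dx":0.4,"dy":4,"dz":0,"wx":0,"wy":0,"wz":0,"jaw":0},{"dx":0.8,"dy":8,"dz":0,"wx":0,"wy":0,"wz":0,"jaw":0},{"dx":1.2,"dy":12,"dz":0,"wx":0,"wy":0,"wz":0,"jaw":0},{"dx":1.4,"dy":16,"dz":0,"wx":0,"wy":0,"wz":0,"jaw":0},{"dx":1.4,"dy":19,"dz":0,"wx":0,"wy":0,"wz":0,"jaw":0}]';python3 -m inch '[{"dx":0.2,"dy":3,"dz":0,"wx":0,"wy":0,"wz":0,"jaw":0},{"dx":0.4,"dy":5.5,"dz":0,"wx":0,"wy":0,"wz":0,"jaw":0},{"dx":0.4,"dy":6,"dz":0,"wx":0,"wy":0,"wz":0,"jaw":0},{"dx":0.4,"dy":6,"dz":0,"wx":0,"wy":0,"wz":0,"jaw":0}]';python3 -m inch '[{"dx":0,"dy":0,"dz":0,"wx":0,"wy":0,"wz":0,"jaw":0},{"dx":0,"dy":0,"dz":0,"wx":0,"wy":0,"wz":0,"jaw":0}]'
python3 - <<'E'
from h import *
from bench import arm
s=arm.snapshot("side");t=arm.snapshot("scene");pickle.dump((s,t),open("st13.pkl","wb")); p=arm.state()["tcp_pos"];print(p)
# yellow pixels in both views vs prediction of body ends at droop
ax=np.array([np.cos(np.radians(-37)),np.sin(np.radians(-37)),0])
for nm,c in (("side",s),("scene",t)):
    u=proj(c,[p])[0]; k=cv2.inRange(cv2.cvtColor(c["image"],cv2.COLOR_RGB2HSV),(18,170,90),(32,255,255))
    q=np.argwhere(k)[:,::-1]; q=q[np.linalg.norm(q-u,axis=1)<90]
    print(nm,"grip",u.round(),"yellow",len(q), [q[q[:,1].argmin()],q[q[:,1].argmax()]] if len(q) else 0)
    for dr in(-15,0,15,30):
        r=lambda v:p+[0,0,2]+v*np.cos(np.radians(dr))*ax-np.array([0,0,v*np.sin(np.radians(dr))])
        print(dr,"tail",proj(c,[r(-37)])[0].round(),"bodyend",proj(c,[r(103)])[0].round())
E
```

```text
clock: 30.55
tcp_pos: [394.7, -320.8, 171.2]
tool_rot: [0.229, 0.973, -0.0, -0.0]
contact_force: [0.1, -1.0, -0.5]
opening: 19.6
finger_force: 29.7
clock: 30.97
tcp_pos: [415.1, -149.8, 220.0]
tool_rot: [0.319, 0.948, -0.0, 0.001]
contact_force: [1.3, 0.3, 0.1]
opening: 19.5
finger_force: 29.7
clock: 31.38
tcp_pos: [439.3, 50.9, 219.1]
tool_rot: [0.317, 0.948, -0.0, -0.0]
contact_force: [1.0, 0.7, -0.7]
opening: 19.7
finger_force: 29.7
clock: 31.8
tcp_pos: [453.6, 242.0, 219.0]
tool_rot: [0.316, 0.949, 0.0, -0.0]
contact_force: [0.5, 0.6, -1.2]
opening: 20.0
finger_force: 29.7
clock: 32.13
tcp_pos: [457.5, 300.1, 218.7]
tool_rot: [0.316, 0.949, -0.0, -0.0]
contact_force: [0.2, -0.5, -0.8]
opening: 19.7
finger_force: 29.7
clock: 32.3
tcp_pos: [457.5, 297.5, 218.9]
tool_rot: [0.317, 0.948, -0.001, -0.0]
contact_force: [0.9, 0.1, 0.1]
opening: 20.1
finger_force: 29.7
[457.80396448 297.50705886 219.08982425]
side grip [372.  93.] yellow 167 [array([380,  62]), array([399, 173])]
-15 tail [369.  89.] bodyend [382. 102.]
0 tail [369.  86.] bodyend [381. 111.]
15 tail [370.  84.] bodyend [380. 118.]
30 tail [370.  82.] bodyend [378. 124.]
scene grip [283. 267.] yellow 267 [array([244, 217]), array([238, 304])]
-15 tail [291. 284.] bodyend [263. 223.]
0 tail [291. 281.] bodyend [264. 231.]
15 tail [291. 278.] bodyend [266. 240.]
30 tail [290. 273.] bodyend [268. 251.]
```

```bash
python3 - <<'E'
from h import *
s,t=pickle.load(open("st13.pkl","rb"))
for nm,c,(x0,x1,y0,y1) in (("side",s,(362,392,78,135)),("scene",t,(252,300,212,295))):
    k=cv2.inRange(cv2.cvtColor(c["image"],cv2.COLOR_RGB2HSV),(20,190,80),(30,255,255))[y0:y1,x0:x1]
    N,L,S,C=cv2.connectedComponentsWithStats(k)
    print(nm,[(S[i][:5]+[x0,y0,0,0,0]).tolist() for i in range(1,N) if S[i][4]>5])
E
```

```text
side [[371, 86, 13, 27, 139]]
scene [[280, 254, 14, 30, 227]]
```

The yellow extents (side rows 86–113) match the level prediction. I'm lowering the knife into the tray.

```bash
python3 -m inch '[{"dx":0,"dy":0.15,"dz":-3,"wx":0,"wy":0,"wz":0,"jaw":0},{"dx":0,"dy":0.15,"dz":-6,"wx":0,"wy":0,"wz":0,"jaw":0},{"dx":0,"dy":0.15,"dz":-9,"wx":0,"wy":0,"wz":0,"jaw":0},{"dx":0,"dy":0.15,"dz":-11.5,"wx":0,"wy":0,"wz":0,"jaw":0},{"dx":0,"dy":0.15,"dz":-12.5,"wx":0,"wy":0,"wz":0,"jaw":0}]'; python3 -m inch '[{"dx":0,"dy":0,"dz":-0.4,"wx":0,"wy":0,"wz":0,"jaw":0},{"dx":0,"dy":0,"dz":-0.8,"wx":0,"wy":0,"wz":0,"jaw":0},{"dx":0,"dy":0,"dz":-0.8,"wx":0,"wy":0,"wz":0,"jaw":0},{"dx":0,"dy":0,"dz":-0.8,"wx":0,"wy":0,"wz":0,"jaw":0}]'
```

```text
clock: 32.82
tcp_pos: [455.9, 298.3, 91.2]
tool_rot: [0.318, 0.948, -0.002, -0.002]
contact_force: [-0.2, 0.3, -1.7]
opening: 19.6
finger_force: 29.7
clock: 33.15
tcp_pos: [458.9, 300.7, 87.4]
tool_rot: [0.317, 0.948, 0.001, 0.001]
contact_force: [0.2, -0.3, -0.2]
opening: 19.7
finger_force: 29.7
```

```bash
python3 -m inch '[{"dx":0,"dy":0,"dz":-0.25,"wx":0,"wy":0,"wz":0,"jaw":0},{"dx":0,"dy":0,"dz":-0.5,"wx":0,"wy":0,"wz":0,"jaw":0},{"dx":0,"dy":0,"dz":-0.5,"wx":0,"wy":0,"wz":0,"jaw":0},{"dx":0,"dy":0,"dz":-0.5,"wx":0,"wy":0,"wz":0,"jaw":0}]'; python3 -m inch '[{"dx":0,"dy":0,"dz":0,"wx":0,"wy":0,"wz":0,"jaw":0.3},{"dx":0,"dy":0,"dz":0,"wx":0,"wy":0,"wz":0,"jaw":0.3},{"dx":0,"dy":0,"dz":0,"wx":0,"wy":0,"wz":0,"jaw":0.3}]'; python3 -m inch '[{"dx":0,"dy":0,"dz":2,"wx":0,"wy":0,"wz":0,"jaw":0.3},{"dx":0,"dy":0,"dz":6,"wx":0,"wy":0,"wz":0,"jaw":0.3},{"dx":0,"dy":0,"dz":10,"wx":0,"wy":0,"wz":0,"jaw":0.3},{"dx":0,"dy":0,"dz":14,"wx":0,"wy":0,"wz":0,"jaw":0.3},{"dx":0,"dy":0,"dz":18,"wx":0,"wy":0,"wz":0,"jaw":0.3}]'; python3 -m inch '[{"dx":4,"dy":-8,"dz":3,"wx":0,"wy":0,"wz":0,"jaw":0.3},{"dx":4,"dy":-8,"dz":3,"wx":0,"wy":0,"wz":0,"jaw":0.3},{"dx":4,"dy":-8,"dz":3,"wx":0,"wy":0,"wz":0,"jaw":0.3},{"dx":4,"dy":-8,"dz":3,"wx":0,"wy":0,"wz":0,"jaw":0.3}]'; cat >> poses.py <<'E'
P=[("box",(477,250,0,d(53))),("tray",(477,250,72,d(53))),("wide",(459,226,77,d(233))),("knife",(494,272.4,77,d(233)))]
E
python3 chk.py w14
```

```text
clock: 33.48
tcp_pos: [458.1, 300.5, 81.4]
tool_rot: [0.317, 0.948, 0.0, 0.0]
contact_force: [-0.3, -0.1, -1.8]
opening: 19.6
finger_force: 29.7
clock: 33.73
tcp_pos: [458.0, 300.5, 81.3]
tool_rot: [0.317, 0.948, 0.0, 0.0]
contact_force: [-0.4, 0.3, -0.8]
opening: 26.1
finger_force: 0.0
clock: 34.15
tcp_pos: [457.4, 300.2, 263.0]
tool_rot: [0.317, 0.948, -0.0, -0.0]
contact_force: [0.9, 0.5, -0.4]
opening: 26.2
finger_force: 0.0
clock: 34.48
tcp_pos: [499.8, 218.4, 292.6]
tool_rot: [0.318, 0.948, 0.001, 0.001]
contact_force: [0.1, 0.6, -0.3]
opening: 26.3
finger_force: 0.0
[ 2.85926575e-01  2.20847958e-01  1.53191019e+00 -8.66828390e-04
  1.38582425e+00 -6.36523913e-01]
jaw 52.86171642947846 tcp [499.83988863 218.42091483 292.60388169] tilt [ 3.12841750e-03  3.16008759e-05 -9.99995106e-01]
```

View pics/w14.png

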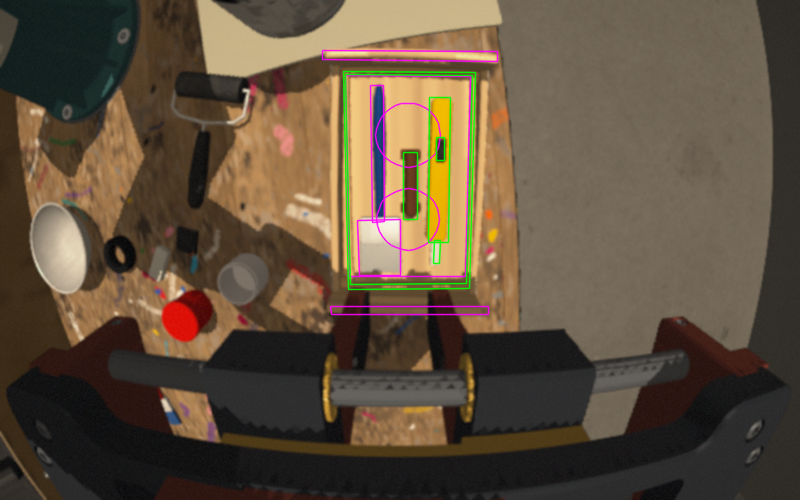

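The wide brush (378,180) and the knife (439,170) lie flat and parallel in the tray, one on each side of the grip at (410,185), matching the predicted outlines. The arm is clear, so I'm handing in.

```bash
python3 -m inch '[{"dx":0,"dy":0,"dz":3,"wx":0,"wy":0,"wz":0,"jaw":0.3},{"dx":0,"dy":0,"dz":3,"wx":0,"wy":0,"wz":0,"jaw":0.3},{"dx":0,"dy":0,"dz":3,"wx":0,"wy":0,"wz":0,"jaw":0.3}]'; python3 -c "
from bench import arm
print(arm.hand_in())"
```

```text
clock: 34.78
tcp_pos: [497.9, 221.7, 321.4]
tool_rot: [0.316, 0.949, 0.001, 0.0]
contact_force: [-0.2, -0.4, -0.6]
opening: 26.5
finger_force: 0.0
the job is handed in; nothing more can be done
None
```

The kit is packed and handed in at about 35 s: both closed pots stand in the wells, the tray is seated over them, and the wide brush and knife lie on either side of its grip; the last picture agrees, but the hand-in returned no verdict.

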